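# Tighten the specimen clamp beside the comparison microscope

## Task

Tighten the clamp that holds the brass specimen: first push its cross-bar round clockwise by hand until the red ball stands at the yellow mark, then take the open-ended wrench, fit its jaws on the hex of the nut and turn it clockwise until the red ball is at the red mark and the nut is fully home. Do the last part with the wrench only, then lay the wrench flat back on the teal mat. Leave the other clamp, the loupe, the amber jar, the small aluminium cylinder and the blue lens cap as they are.

Things in the scene. Friction and masses are not known exactly. Their poses are not given: they have to be found in the camera images.
- clamp_brass: the specimen clamp to tighten: fixed ivory block, 160 (x) x 124 (y) x 30 mm high, from -62 to +98 mm in its own x; origin at the bench surface on the vertical axis of its nut. Its +x part carries the specimen, a bright brass rod 15 mm thick, 80 mm long, lying along its y, 72 mm from the nut, under a dark steel strap 28 mm wide. Yellow and red marks are on the block's top, round the nut
- clamp_steel: the other clamp, the same in all but its specimen, which is a dark grey steel rod; it is to be left alone
- brass_yellow_mark (a point): centre of the yellow mark on top of the brass-specimen clamp's block, 51 mm from the nut axis, 31 mm above the bench; bearing 174 degrees counter-clockwise from the block's own +x
- brass_red_mark (a point): centre of the red mark, likewise, at bearing 123 degrees
- nut_brass (a joint): turn of the brass-specimen clamp's captive steel nut, rad: 0 loose, grows clockwise seen from above, 1.3 with the red ball at the yellow mark, 2.2 at its stop (red mark, fully home). Stiff: 0.35 to 0.5 N m; it stays where it is left. The nut and the strap sink 4 mm over the full turn
- nut_brass_hex (a point): centre of that nut's hex, on its axis, about 74 mm above the bench when loose, 70 mm when home; turns with the nut; z up. Hex 30 mm across flats, 20 mm high; two flats are parallel to the point's x axis (and so every 60 degrees). Below it a round flange 46 mm wide and 6 mm thick; above it a boss 26 mm wide, 20 mm high, with the cross-bar through it
- nut_brass_redball (a point): centre of the red ball on one end of that nut's cross-bar, 50 mm from the nut axis, 21 mm above the hex centre; a black ball is on the other end. Balls 18 mm wide; the bar is 9 mm thick, its axis level with the ball centres
- nut_steel_redball (a point): centre of the red ball on the cross-bar of the other clamp's nut (to be left alone)
- wrench: loose flat steel open-ended wrench, 12 mm thick, 0.4 kg, lying on the mat; origin on its underside at the centre of the jaw opening, z up, x pointing out of the mouth, handle to -x. Jaw opening 32 mm wide, throat 19 mm behind the origin, prongs 27 mm ahead with flared tips, head 58 mm wide; handle 20 mm wide from 50 to 185 mm behind the origin; round eye 30 mm wide at 192 mm
- wrench_jaw (a point): centre of the jaw opening at mid-thickness (6 mm above the underside); it lies at the hex's centre when the wrench is fully on
- wrench_grip (a point): point on the wrench's handle at mid-thickness, 95 mm behind the jaw centre, close to the centre of mass; where to grip it
- mat: thin teal mat fixed on the bench, 320 (x) x 180 (y) x 3 mm; origin at the centre of its underside
- loupe: black loupe standing on the bench, 42 mm wide, 36 mm high; leave alone
- vial: amber jar with white cap, 32 mm wide, 55 mm high; leave alone
- stub: small aluminium cylinder, 28 mm wide, 22 mm high; leave alone
- lens_cap: flat blue lens cap, 48 mm wide, 12 mm high; leave alone
Mind the look-alikes: they are no part of the job. Several things look just like the wrench: the one meant starts farthest to the robot's left.

How it is judged:
On the way, in this order (a step that is already met when the one before it is completed fails the run):
1. the red ball of the brass specimen's clamp is at the yellow mark (within 0.25 rad), turned by hand, the wrench still where it lay (value of joint nut_brass between 1.05 and 1.55 rad and distance of wrench from where it was at the start of the episode below 0.02 m), for 0.2 s.
2. the wrench's jaws are on the hex, with the nut not yet past the yellow mark by more than 0.35 rad (horizontal distance between wrench_jaw and nut_brass_hex below 0.007 m and z of wrench_jaw in the frame of nut_brass_hex between -0.009 and 0.009 m and value of joint nut_brass below 1.65 rad), for 0.1 s.
3. the nut is turned home with the wrench still on it (value of joint nut_brass above 2.05 rad and horizontal distance between wrench_jaw and nut_brass_hex below 0.012 m), for 0.1 s.
At the end, for the whole second after the job is handed in: The brass specimen's nut is within 0.15 rad of its stop (red ball at the red mark); the wrench lies flat and at rest with the grip point of its handle over the teal mat, released (value of joint nut_brass above 2.05 rad and x of wrench_grip in the frame of mat between -0.16 and 0.16 m and y of wrench_grip in the frame of mat between -0.09 and 0.09 m and height (world z) of wrench_grip below 0.014 m and angle between wrench's own z axis and vertical below 0.1 rad and linear speed of wrench below 0.02 m/s); the robot touches nothing.
It fails at once if the fingers push on the brass specimen's clamp (over 3 N) while its nut is more than 0.35 rad past the yellow mark: the last part is for the wrench (value of joint nut_brass above 1.65 rad and contact force between the fingers and clamp_brass above 3 N).
It fails at once if the other clamp's nut is turned (its red ball moved over 8 mm) (distance of nut_steel_redball from where it was at the start of the episode above 0.008 m).
It fails at once if a bystander (loupe, vial, stub, lens cap) is moved over 25 mm (distance of any of loupe, vial, stub, lens_cap from where it was at the start of the episode above 0.025 m).
It also fails if it takes over 72 s, if anything falls off the work surface, if the arm or the gripper's body presses on something with over 40 N, if the wrist force passes 120 N, or if a joint passes its speed limit or range.

## Robot

A 6-joint arm with a two-finger parallel gripper is mounted at the origin on the work surface. World frame = base frame: x ahead of the robot, y to its left, z up, the work surface at z = 0. Lengths are in m, angles in rad, forces in N, time in s.
With the tool pointing down it reaches from about 0.25 to 0.8 m from the base axis. Payload 3.9 kg.
Tool frame: the origin (TCP) lies on the centre line of the jaws, within the pads' length; the fingertips stand 22 mm ahead of it and the grasp point (between the pads) lies 3 mm ahead of it; z points along the fingers, y is the line along which they close (so a half turn about z gives the same grasp; the last joint's range is limited). The gripper opens to 85 mm and grips with 20 to 120 N. Pads are 22 mm wide; open, the fingers measure 114 mm over their backs; the gripper's body (76 mm by 85 mm) begins 54 mm behind the grasp point. The pads swing forward as they close: fully open they stand 13 mm farther back than shut.
Start: joints at [1.209, 0.26, -0.138, 1.173, 0, 1.571], TCP at [0.186, 0.491, 0.219] pointing down, gripper open.
Joint ranges: [-2.78, 2.78], [-0.83, 1.72], [-1.28, 1.37], [-1.9, 2.12], [-1.57, 1.48], [-3.14, 3.14]. Speed limits (rad/s): [2.57, 2.57, 3.14, 3.14, 3.14, 3.14].

## Interface

Orientations are given as a 3x3 rotation matrix whose columns are the frame's x, y, z axes.
In Python, from workcell import ctrl gives the robot as it stands.
- The arm moves only by the tool play_rows, never from a script. Its argument "series" is a list that holds one entry, the list of rows, each a list of 7 numbers: the shift along the tool's x, y, z in cm, then the turn, a rotation vector about the tool's x, y, z in rad, then the finger opening in cm, from 0 to 8.54. In form: [[[dx, dy, dz, ax, ay, az, jaw], ...]]. A call has 1 to 12 rows; each row shifts and turns the commanded pose from where the row before left it, along the tool's axes as they then stand; what a row does not reach is not made up. A row lasts 1/10 s, in which the tool goes at most 50 mm and 8.59 degrees, less where a joint would pass 70% of its speed; a pose out of reach is approached as far as the arm can. A call with a gripper value outside its range is refused whole. The fingers move at their own pace and stop on an object; the grip force is fixed at half the most. Time passes only in rows, so rows that do not move let the fingers close. It gives the time, the measured TCP pose, the force, the opening and the grip force at its end, in the units of the state.
- ctrl.observe(): the state, without advancing time (a new reading comes with each control period).
- ctrl.capture(name): name is "side" or "top" or "wrist"; returns (picture, depth): 420x560x3 uint8, red, green, blue; 420x560 float32, m along the optical axis (not along the pixel's ray), 0 where there is no reading.
- ctrl.calibration(name): a dict with "fov_y" (degrees; the focal length in pixels is half the picture's height over the tangent of half this angle, whatever the lens; pixels are square), "cx", "cy" (the principal point, pixels), "extrinsics" (4x4, takes a point from camera to world coordinates). Camera axes: x right, y down, z forward; pixel columns grow to the right and rows downward; lengths in m; the calibration is good to about 2 mm. A picture is of the moment at which its call begins: read the wrist's pose just before it. calibration takes no time and is no camera call; for the wrist camera it gives the pose at the moment of the call.
- ctrl.hand_in(): hands the job in; it is judged then, once.
Trained networks look in the newest picture that a camera, given by its name, has taken for a name from the list of things; names that differ only in an ending like _2 or _b are one class to them, and where a whole thing is asked for, a point or a joint stands for the part that bears it (a point fixed in the world has none). Each returns a list of dicts, best first, with "score" (0 to 1); they miss things now and then, are a little off and sometimes report something else, mostly with a low value. They report only what shows in the picture. A call takes as long as a camera call. They do not tell look-alikes from the thing itself.
- ctrl.spot_in(label, camera): "centre" ([column, row] in pixels, amid what is visible of it).
The state is a dict: "time_s": time; "qpos": joint angles; "joint_velocities": joint speeds; "effort": joint torques, N m; "eef_pos": TCP position; "eef_rot": TCP orientation; "ft_force": force on the tool from outside, world axes, zero at the start; "moment": the same for the moment, N m; "grip_width": opening from 0.0 (shut) to 1.0 (fully open); "grasp_force": force on a finger pad.
Only numpy, scipy, OpenCV 4.12 (cv2) and the standard library are available. Lean on these libraries where they do the work, as an engineer would, in place of code of your own. Each camera call takes 0.05 s, during which the arm holds its last target. There are 200 camera calls.

## Working session

There is one attempt and no reset: what is moved stays moved. The work goes in short steps, Python scripts to look and compute and a tool call to move; the robot and the scene stay as the last step left them, time stands still between calls to the robot, and variables do not carry over. Pictures are saved under pics/ and viewed, at most 10 in all, crops included, and the job is handed in when it is done.

Besides the shell and the picture viewer there is one more tool, called after "Emit:" in YAML: its name, and indented under it one key for each argument. play_rows: Moves the arm, as the interface text tells. Its arguments: {"type":"object","properties":{"series":{"type":"array","items":{"type":"array","items":{"type":"array","items":{"type":"number"}}}}},"required":["series"]}

```bash
mkdir -p pics; ls; cat > h.py <<'E'
import numpy as np, cv2
from workcell import ctrl
def cam(n):
    p,d=ctrl.capture(n); return p,d,ctrl.calibration(n)
def K(c): return 210/np.tan(np.radians(c["fov_y"])/2)
def px2w(c,u,v,z=None,d=None):
    f=K(c);E=np.array(c["extrinsics"]);r=np.array([(u-c["cx"])/f,(v-c["cy"])/f,1.])
    R=E[:3,:3]@r;o=E[:3,3]
    return o+R*(d if d is not None else (z-o[2])/R[2])
def w2px(c,p):
    E=np.array(c["extrinsics"]);q=E[:3,:3].T@(np.array(p)-E[:3,3]);f=K(c)
    return np.array([c["cx"]+f*q[0]/q[2],c["cy"]+f*q[1]/q[2]])
def save(n,p): cv2.imwrite("pics/"+n,cv2.cvtColor(p,cv2.COLOR_RGB2BGR))
E
python3 - <<'E'
from h import *
for n in ["top","side"]:
    p,d,c=cam(n); save(n+"0.png",p); print(n,c)
    for l in ["clamp_brass","clamp_steel","nut_brass_redball","nut_brass_hex","wrench","wrench_jaw","wrench_grip","mat","loupe","vial","stub","lens_cap","brass_yellow_mark","brass_red_mark"]:
        for r in ctrl.spot_in(l,n):
            u,v=r["centre"]; dd=d[int(v),int(u)]
            print(l,round(r["score"],2),np.round([u,v]),np.round(px2w(c,u,v,d=dd),3))
E
```

```text
pics
top {'fov_y': 54.53573543291472, 'cx': 284.0271394083195, 'cy': 207.16000293707665, 'extrinsics': array([[ 7.99658821e-03, -9.95112129e-01,  9.84271550e-02,
         4.80392190e-01],
       [-9.99967686e-01, -7.87650934e-03,  1.60849754e-03,
        -1.26561217e-01],
       [-8.25373007e-04, -9.84368369e-02, -9.95142959e-01,
         1.01187083e+00],
       [ 0.00000000e+00,  0.00000000e+00,  0.00000000e+00,
         1.00000000e+00]])}
clamp_brass 0.58 [232. 242.] [0.492 0.    0.015]
clamp_brass 0.57 [131. 220.] [0.541 0.234 0.06 ]
clamp_steel 0.66 [326. 218.] [ 0.548 -0.221  0.093]
nut_brass_redball 0.67 [120. 222.] [0.533 0.242 0.102]
nut_brass_hex 0.63 [120. 220.] [0.539 0.245 0.094]
wrench 0.87 [431. 215.] [ 0.564 -0.487  0.01 ]
wrench 0.72 [230. 239.] [0.499 0.007 0.014]
wrench 0.31 [130. 216.] [0.554 0.248 0.028]
wrench_jaw 0.87 [234. 242.] [ 0.493 -0.003  0.011]
wrench_jaw 0.83 [434. 218.] [ 0.556 -0.493  0.012]
wrench_grip 0.87 [436. 220.] [ 0.551 -0.5    0.01 ]
wrench_grip 0.67 [130. 217.] [0.548 0.237 0.059]
wrench_grip 0.66 [232. 246.] [ 0.484 -0.     0.015]
mat 0.72 
[... 962 characters left out ...]
]
wrench 0.87 [299. 273.] [0.498 0.019 0.011]
wrench 0.68 [294. 168.] [ 0.559 -0.507  0.012]
wrench 0.46 [265. 332.] [0.533 0.274 0.083]
wrench_jaw 0.95 [299. 267.] [0.498 0.002 0.014]
wrench_jaw 0.7 [258. 358.] [0.546 0.281 0.026]
wrench_jaw 0.49 [293. 169.] [ 0.561 -0.501  0.012]
wrench_grip 0.6 [298. 272.] [0.5   0.019 0.013]
mat 0.73 [287. 212.] [ 0.547 -0.208  0.028]
mat 0.6 [301. 278.] [0.492 0.023 0.001]
loupe 0.55 [165. 268.] [0.785 0.056 0.025]
vial 0.51 [177. 234.] [ 0.799 -0.075  0.029]
stub 0.79 [370. 326.] [0.352 0.172 0.02 ]
lens_cap 0.46 [364. 236.] [ 0.353 -0.147  0.011]
brass_yellow_mark 0.92 [257. 355.] [0.548 0.277 0.028]
brass_red_mark 0.46 [371. 323.] [0.35  0.167 0.021]
```

```bash
python3 - <<'E'
import cv2
a=cv2.imread("pics/top0.png")[60:340,60:500]
cv2.imwrite("pics/topz.png",cv2.resize(a,(800,509),interpolation=cv2.INTER_CUBIC))
E
```

```text
(no output)
```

View pics/topz.png

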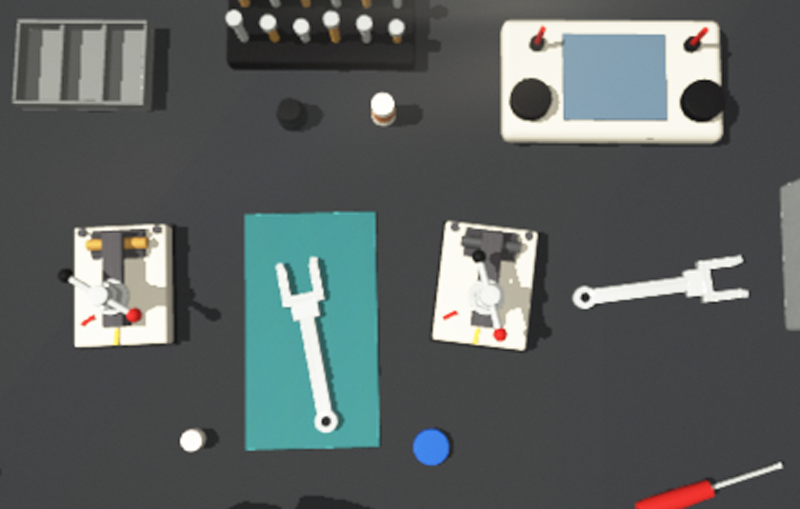

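View pics/side0.png

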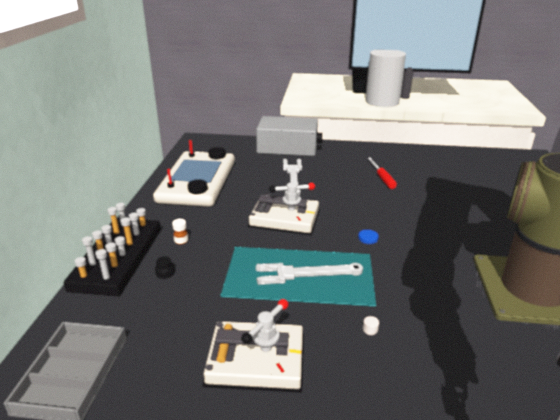

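Top view (crop scaled 1.82 from offset 60,60): there are two wrenches. One is on the teal mat, full-frame ≈ (230,240), y≈0. The other is on the bench at ≈ (430,215), y≈-0.49. The one on the mat is farthest to the robot's left and lies on the mat as described, so it is the one meant. The enlarged crop confirms it. The brass clamp is at ≈ (125,220), with its red ball at the lower right and the yellow mark at the bottom.

```bash
python3 - <<'E'
from h import *
s=ctrl.observe(); print(s["eef_pos"],np.round(s["eef_rot"],3),s["time_s"],s["grip_width"])
p,d,c=cam("wrist"); save("w0.png",p); print(np.round(c["extrinsics"],3),c["fov_y"],c["cx"],c["cy"])
p,d,c=cam("top")
f=K(c);v,u=np.mgrid[:420,:560];E=np.array(c["extrinsics"])
P=np.stack([(u-c["cx"])/f*d,(v-c["cy"])/f*d,d],-1)@E[:3,:3].T+E[:3,3]
np.save("P.npy",P)
x,y,z=P[...,0],P[...,1],P[...,2]
def rect(m):
    q=P[m][:,:2]*1000; r=cv2.minAreaRect(q.astype(np.float32)); return np.round(r[0],1),np.round(r[1],1),round(r[2],2),len(q)
m=(abs(x-.54)<.12)&(abs(y-.25)<.1)&(z>.024)&(z<.036); print("block",rect(m))
m=(abs(x-.54)<.12)&(abs(y-.25)<.1)&(z>.06); print("high",rect(m))
m=(abs(x-.49)<.2)&(abs(y)<.09)&(z>.0085)&(z<.03); print("wrench",rect(m)); q=P[m][:,:2]; print(q.mean(0), np.median(P[m][:,2]))
hsv=cv2.cvtColor(p,cv2.COLOR_RGB2HSV)
m=(abs(x-.49)<.3)&(abs(y)<.2)&(hsv[...,0]>80)&(hsv[...,0]<100)&(hsv[...,1]>100)&(z<.008); print("mat",rect(m))
for nm,mm in [("red",((hsv[...,0]<8)|(hsv[...,0]>172))&(hsv[...,1]>140)),("yel",(abs(hsv[...,0]-26)<6)&(hsv[...,1]>120))]:
    mm=mm&(hsv[...,2]>80)&(y>.15)&(y<.33)&(x>.42)&(x<.66)
    n,l,st,ce=cv2.connectedComponentsWithStats(mm.astype(np.uint8))
    for i in range(1,n):
        if st[i,4]>3: print(nm,st[i,4],ce[i],np.median(P[l==i],0))
E
```

```text
[0.18580288 0.49100517 0.21900623] [[-0.935  0.354 -0.   ]
 [ 0.354  0.935 -0.   ]
 [ 0.    -0.    -1.   ]] 1.5 1.0016560429545587
[[ 0.353  0.903  0.243  0.124]
 [ 0.936 -0.341 -0.091  0.514]
 [ 0.001  0.26  -0.966  0.375]
 [ 0.     0.     0.     1.   ]] 66.78790489842984 280.4458918565007 210.42985948003806
block (array([551.7, 255.8]), array([159.9, 122.8]), 2.75, 2160)
high (array([538.7, 259.7]), array([119.1,  60.7]), 34.78, 476)
wrench (array([473.9,   1.8]), array([232.8,  56. ]), 11.95, 975)
[0.48012177 0.00322371] 0.013377312817254294
mat (array([497.1,   6. ]), array([322.2, 180.5]), 1.73, 8229)
red 46 [133.06521739 233.04347826] [0.50983944 0.21165649 0.09989121]
red 16 [107.9375 235.8125] [0.50442677 0.29761617 0.03088574]
yel 15 [123.46666667 245.26666667] [0.48316775 0.25899086 0.03153239]
```

View pics/w0.png

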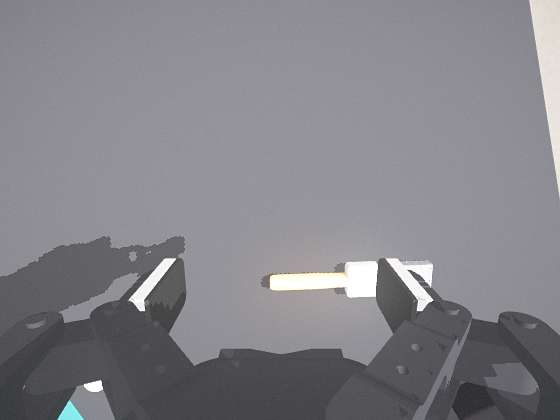

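Wrist view: the fingers and a stray brush on the bench; nothing is near the target. From the top depth, the brass clamp has its nut at ≈(534,256) mm, yaw ≈2.75°. The yellow and red marks fit that within about 1 mm. The red ball is at bearing ≈241°. Next I move above the push start point with the fingers closed.

Emit:
play_rows:
  series:
    - [[0, 0, 0, 0, 0, -0.12, 0], [0, 0, 0, 0, 0, -0.12, 0], [0, 0, 0, 0, 0, -0.12, 0], [-4, -3, 0, 0, 0, 0, 0], [-4, -3, 0, 0, 0, 0, 0], [-4, -3, 0, 0, 0, 0, 0], [-4, -3, 0, 0, 0, 0, 0], [-4, -3, 0, 0, 0, 0, 0], [-4, -3, 0, 0, 0, 0, 0], [-4, -3, 0, 0, 0, 0, 0], [-4, -3, 0, 0, 0, 0, 0], [-4, -3, 0, 0, 0, 0, 0]]

```text
time_s: 2.8
eef_pos: [0.5469, 0.2189, 0.2191]
eef_rot: [[-1.0, 0.002, 0.0], [0.002, 1.0, 0.0], [-0.0, 0.0, -1.0]]
ft_force: [0.3, 1.3, 0.8]
grip_width: -0.003
grasp_force: 0.0
```

```bash
python3 - <<'E'
from h import *
p,d,c=cam("wrist"); save("w1.png",p); s=ctrl.observe(); print(s["eef_pos"],np.round(s["eef_rot"],3),s["qpos"],s["time_s"],s["ft_force"])
hsv=cv2.cvtColor(p,cv2.COLOR_RGB2HSV)
for nm,mm in [("red",((hsv[...,0]<8)|(hsv[...,0]>172))&(hsv[...,1]>140)),("yel",(abs(hsv[...,0]-26)<6)&(hsv[...,1]>120))]:
    n,l,st,ce=cv2.connectedComponentsWithStats((mm&(hsv[...,2]>80)).astype(np.uint8))
    for i in range(1,n):
        if st[i,4]>30:
            dd=np.median(d[l==i]);print(nm,st[i,4],ce[i],px2w(c,*ce[i],d=dd))
E
```

```text
[0.55351578 0.21401706 0.21859852] [[-1.     0.008  0.007]
 [ 0.008  1.    -0.004]
 [-0.007 -0.004 -1.   ]] [ 0.37231316  0.3750254   0.02920144  1.2202933  -0.00600735  0.38055539] 2.85 [ 7.03651062 -1.49416756  0.80843101]
red 102 [357.59803922 147.74509804] [0.51316621 0.29532535 0.03273808]
red 308 [276.47402597 159.47727273] [0.51719536 0.21082424 0.1017321 ]
red 80 [552.5625 369.95  ] [0.80328307 0.5699505  0.02501336]
yel 92 [321.5 127. ] [0.49174245 0.25673639 0.0325603 ]
```

View pics/w1.png

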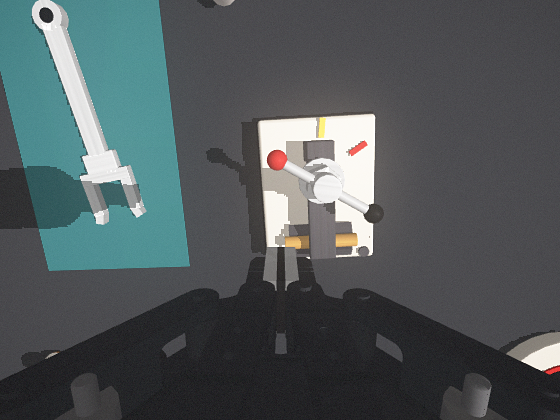

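Wrist view: red ball at (276,159), black ball at (374,213), yellow mark at (321,127), red mark at (357,148). The fingers are clear of the bar. I'll go down beside the bar.

Emit:
play_rows:
  series:
    - [[0, 0, 3.8, 0, 0, 0, 0], [0, 0, 3.8, 0, 0, 0, 0], [0, 0, 3.8, 0, 0, 0, 0], [0, 0, 0, 0, 0, 0, 0], [0, 0, 0, 0, 0, 0, 0]]

```text
time_s: 3.35
eef_pos: [0.5448, 0.2203, 0.1051]
eef_rot: [[-1.0, 0.002, -0.001], [0.002, 1.0, -0.001], [0.001, -0.001, -1.0]]
ft_force: [-0.2, -0.6, -0.0]
grip_width: 0.002
grasp_force: 0.0
```

```bash
python3 - <<'E'
from h import *
s=ctrl.observe(); print(s["eef_pos"],s["ft_force"])
N=np.array([534,256.]);r=37.7
b=np.radians(np.r_[290:209.9:-8,209]);C=N+r*np.c_[np.cos(b),np.sin(b)]
C=np.vstack([[546.5,220.8],C[1:]])
D=np.diff(C,axis=0)/10; print(np.round(np.c_[-D[:,0],D[:,1]],2).tolist())
E
```

```text
[0.54481486 0.22034113 0.10510152] [-0.15916094 -0.64778708 -0.04091703]
[[0.47, -0.17], [0.52, -0.07], [0.53, 0.0], [0.52, 0.07], [0.51, 0.14], [0.48, 0.21], [0.45, 0.28], [0.4, 0.34], [0.35, 0.39], [0.29, 0.44], [0.03, 0.06]]
```

Emit:
play_rows:
  series:
    - [[0.47, -0.17, 0, 0, 0, 0, 0], [0.52, -0.07, 0, 0, 0, 0, 0], [0.53, 0, 0, 0, 0, 0, 0], [0.52, 0.07, 0, 0, 0, 0, 0], [0.51, 0.14, 0, 0, 0, 0, 0], [0.48, 0.21, 0, 0, 0, 0, 0], [0.45, 0.28, 0, 0, 0, 0, 0], [0.4, 0.34, 0, 0, 0, 0, 0], [0.35, 0.39, 0, 0, 0, 0, 0], [0.29, 0.44, 0, 0, 0, 0, 0], [0.03, 0.06, 0, 0, 0, 0, 0], [0, 0, 0, 0, 0, 0, 0]]

```text
time_s: 4.55
eef_pos: [0.4999, 0.2376, 0.105]
eef_rot: [[-1.0, 0.001, 0.0], [0.001, 1.0, -0.0], [-0.0, -0.0, -1.0]]
ft_force: [-0.3, -0.0, -0.7]
grip_width: -0.003
grasp_force: 0.0
```

```bash
cat >> h.py <<'E'
def ball(p,d,c,N=(.534,.256)):
    hsv=cv2.cvtColor(p,cv2.COLOR_RGB2HSV)
    mm=((hsv[...,0]<8)|(hsv[...,0]>172))&(hsv[...,1]>140)&(hsv[...,2]>80)
    n,l,st,ce=cv2.connectedComponentsWithStats(mm.astype(np.uint8))
    for i in range(1,n):
        if st[i,4]>8:
            q=px2w(c,*ce[i],d=np.median(d[l==i])+.005)
            if np.hypot(*(q[:2]-N))<.09: print("red",st[i,4],np.round(ce[i]),np.round(q*1000,1),"bearing",round(np.degrees(np.arctan2(q[1]-N[1],q[0]-N[0]))%360,1))
E
python3 - <<'E'
from h import *
ball(*cam("top"));ball(*cam("wrist"))
s=ctrl.observe(); print(s["eef_pos"],s["ft_force"],s["time_s"])
E
```

```text
red 28 [134. 233.] [510.6 210.8  94.7] bearing 242.7
red 215 [365. 222.] [506.1 302.1  28.9] bearing 121.2
red 627 [239. 264.] [509.5 214.6  97.6] bearing 239.4
[0.50002934 0.23733473 0.10498192] [ 0.44140199  0.20155344 -0.62358926] 4.65
```

```bash
python3 - <<'E'
from h import *
p,d,c=cam("side"); w,_,_=cam("wrist")
a=cv2.resize(p[270:400,190:330],(560,520),interpolation=cv2.INTER_CUBIC); b=cv2.resize(w,(240,180))
o=np.zeros((520,800,3),np.uint8); o[:,:560]=a; o[:180,560:]=b; save("s2.png",o)
E
```

```text
(no output)
```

View pics/s2.png

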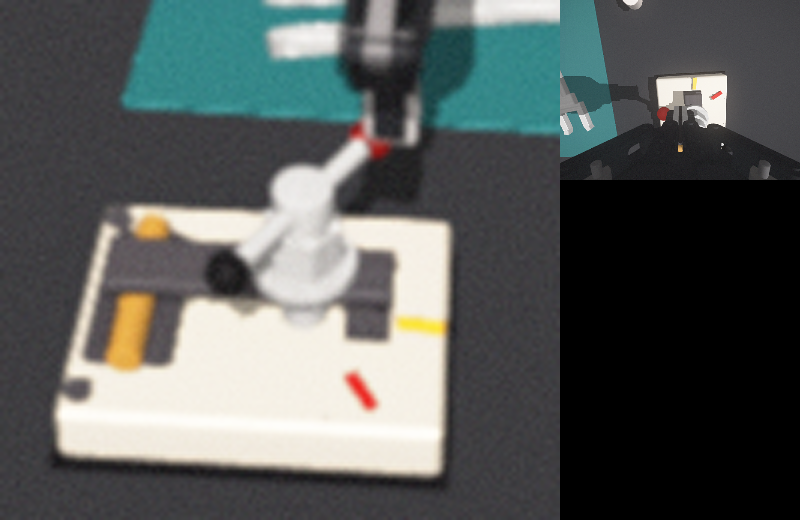

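```bash
python3 - <<'E'
from h import *
c=ctrl.calibration("side")
for z in (.105,.095,.083,.075): print(z,w2px(c,[.5,.2373,z]),(w2px(c,[.5,.2373,z])-[190,270])*4)
print((w2px(c,[.51,.212,.095])-[190,270])*4)
p,d,c=cam("top")
f=K(c);v,u=np.mgrid[:420,:560];E=np.array(c["extrinsics"])
E
python3 - <<'E'
import sys; sys.path.insert(0,'.')
from h import *
p,d,c=cam("side")
f=K(c);v,u=np.mgrid[:420,:560];E=np.array(c["extrinsics"])
P=np.stack([(u-c["cx"])/f*d,(v-c["cy"])/f*d,d],-1)@E[:3,:3].T+E[:3,3]
q=P[270:310,275:300].reshape(-1,3); q=q[(q[:,1]>.2)]
i=np.argsort(q[:,2]); print(np.round(q[i[:15]],3)); print(np.round(np.percentile(q,[5,50,95],axis=0),3))
E
```

```text
0.105 [287.69468863 308.00326586] [390.7787545  152.01306344]
0.095 [287.63419031 312.45627849] [390.53676123 169.82511398]
0.083 [287.56257535 317.72753781] [390.2503014  190.91015126]
0.075 [287.51541687 321.19866441] [390.06166747 204.79465763]
[373.95994141 128.4330623 ]
[[0.506 0.221 0.09 ]
 [0.508 0.224 0.092]
 [0.511 0.225 0.093]
 [0.505 0.221 0.093]
 [0.509 0.225 0.093]
 [0.505 0.22  0.094]
 [0.503 0.22  0.094]
 [0.506 0.224 0.095]
 [0.514 0.23  0.095]
 [0.511 0.223 0.095]
 [0.516 0.231 0.095]
 [0.508 0.225 0.095]
 [0.509 0.225 0.096]
 [0.511 0.226 0.096]
 [0.512 0.229 0.096]]
[[0.487 0.226 0.098]
 [0.499 0.264 0.187]
 [0.516 0.298 0.215]]
```

```bash
python3 - <<'E'
from h import *
p,d,c=cam("side")
for u in (285,288,291):
  for v in range(292,312,2): print(u,v,p[v,u],np.round(px2w(c,u,v,d=d[v,u])*1000))
E
```

```text
285 292 [25 24 30] [501. 269. 166.]
285 294 [28 28 29] [503. 251. 147.]
285 296 [32 32 34] [503. 251. 143.]
285 298 [36 39 40] [503. 251. 139.]
285 300 [46 49 51] [503. 252. 135.]
285 302 [40 43 45] [503. 251. 130.]
285 304 [100  68  69] [503. 249. 124.]
285 306 [155  46  44] [506. 221.  94.]
285 308 [124  29  25] [506. 223.  92.]
285 310 [42 31 36] [516. 127.  -1.]
288 292 [30 27 30] [497. 267. 165.]
288 294 [35 37 36] [499. 249. 145.]
288 296 [34 35 36] [498. 251. 143.]
288 298 [44 43 47] [499. 249. 137.]
288 300 [47 46 47] [499. 249. 133.]
288 302 [45 47 50] [499. 249. 128.]
288 304 [71 67 68] [498. 250. 126.]
288 306 [74 60 57] [511. 115.   0.]
288 308 [37 28 32] [511. 122.   1.]
288 310 [35 35 34] [510. 126.  -0.]
291 292 [28 26 27] [492. 275. 172.]
291 294 [70 67 68] [494. 249. 146.]
291 296 [88 84 84] [494. 250. 143.]
291 298 [86 82 83] [493. 253. 141.]
291 300 [123 118 115] [493. 251. 135.]
291 302 [137 131 130] [493. 251. 130.]
291 304 [147 140 138] [493. 249. 125.]
291 306 [91 87 85] [505. 113.  -1.]
291 308 [40 39 38] [505. 121.   1.]
291 310 [34 36 39] [504. 125.  -0.]
```

```bash
python3 - <<'E'
from h import *
p,d,c=cam("wrist"); print(np.array(c["extrinsics"])[:3,3], ctrl.observe()["qpos"])
for v in range(225,330,6): print(v,p[v,272],np.round(px2w(c,272,v,d=d[v,272])*1000))
E
```

```text
[0.43427518 0.23751171 0.2610912 ] [ 4.42975699e-01  3.79593994e-01 -2.73708315e-01  9.17460868e-01
 -6.60064879e-06  4.45086764e-01]
225 [169 162 151] [508. 231.  31.]
231 [170 162 151] [512. 231.  31.]
237 [170 161 150] [518. 231.  30.]
243 [169 160 150] [522. 231.  31.]
249 [122 118 116] [489. 234. 125.]
255 [125 121 119] [489. 234. 133.]
261 [122 118 118] [489. 234. 139.]
267 [120 118 114] [489. 234. 145.]
273 [116 114 113] [489. 234. 150.]
279 [115 112 111] [489. 234. 154.]
285 [41 37 37] [488. 235. 161.]
291 [41 41 43] [488. 235. 165.]
297 [46 46 45] [488. 235. 169.]
303 [35 34 33] [489. 235. 171.]
309 [38 36 36] [491. 235. 172.]
315 [38 38 39] [496. 235. 167.]
321 [38 39 43] [499. 235. 166.]
327 [39 39 39] [501. 235. 166.]
```

Both the side and wrist depth put the closed fingertips at z≈0.124 with eef z = 0.105, so the fingers passed over the bar and the nut did not move. From here on I use tip = eef_z + 19 mm when closed. Back to the start, lower by 41 mm, and repeat.

Emit:
play_rows:
  series:
    - [[-2.35, -0.85, 0, 0, 0, 0, 0], [-2.35, -0.85, 0, 0, 0, 0, 0], [0, 0, 0, 0, 0, 0, 0], [0, 0, 2.1, 0, 0, 0, 0], [0, 0, 2.0, 0, 0, 0, 0], [0, 0, 0, 0, 0, 0, 0]]

```text
time_s: 5.55
eef_pos: [0.5439, 0.2193, 0.0614]
eef_rot: [[-1.0, 0.002, -0.006], [0.002, 1.0, -0.002], [0.006, -0.002, -1.0]]
ft_force: [-0.6, -0.4, -0.3]
grip_width: -0.002
grasp_force: 0.0
```

Emit:
play_rows:
  series:
    - [[0.47, -0.17, 0, 0, 0, 0, 0], [0.52, -0.07, 0, 0, 0, 0, 0], [0.53, 0, 0, 0, 0, 0, 0], [0.52, 0.07, 0, 0, 0, 0, 0], [0.51, 0.14, 0, 0, 0, 0, 0], [0.48, 0.21, 0, 0, 0, 0, 0], [0.45, 0.28, 0, 0, 0, 0, 0], [0.4, 0.34, 0, 0, 0, 0, 0], [0.35, 0.39, 0, 0, 0, 0, 0], [0, 0, 0, 0, 0, 0, 0]]

```text
time_s: 6.55
eef_pos: [0.5119, 0.2302, 0.0662]
eef_rot: [[-1.0, 0.005, 0.015], [0.005, 1.0, -0.005], [-0.015, -0.005, -1.0]]
ft_force: [13.9, -9.1, -2.3]
grip_width: 0.002
grasp_force: 6.1
```

```bash
python3 - <<'E'
from h import *
ball(*cam("top"));ball(*cam("wrist"));ball(*cam("side"))
s=ctrl.observe(); print(s["eef_pos"],s["ft_force"],s["time_s"])
E
```

```text
red 37 [122. 243.] [487.9 237.3  95.5] bearing 202.0
red 1354 [305. 230.] [487.9 241.2  96.3] bearing 197.8
red 321 [394. 221.] [505.9 302.8  29. ] bearing 121.0
red 96 [294. 315.] [488.1 241.   93.6] bearing 198.1
red 23 [280. 367.] [505.8 299.   29. ] bearing 123.3
[0.51169476 0.23049132 0.06622563] [12.21741442 -6.77374043 -2.22111442] 6.7
```

Emit:
play_rows:
  series:
    - [[0.29, 0.4, 0, 0, 0, 0, 0], [0.2, 0.4, 0, 0, 0, 0, 0], [0.1, 0.4, 0, 0, 0, 0, 0], [0.05, 0.3, 0, 0, 0, 0, 0], [0, 0, 0, 0, 0, 0, 0]]

```text
time_s: 7.2
eef_pos: [0.501, 0.2427, 0.0654]
eef_rot: [[-1.0, 0.005, 0.007], [0.005, 1.0, -0.009], [-0.007, -0.009, -1.0]]
ft_force: [5.6, -11.8, 2.3]
grip_width: 0.002
grasp_force: 6.3
```

```bash
python3 - <<'E'
from h import *
ball(*cam("top"));ball(*cam("wrist"));ball(*cam("side"))
s=ctrl.observe(); print(s["eef_pos"],s["ft_force"],s["time_s"])
E
```

```text
red 9 [114. 246.] [479.9 226.3 163.4] bearing 208.8
red 1337 [323. 246.] [484.4 261.3  95.5] bearing 173.9
red 304 [374. 239.] [506.2 302.5  29. ] bearing 120.9
red 90 [295. 324.] [484.8 261.7  93.8] bearing 173.4
red 24 [280. 367.] [506.  298.1  28. ] bearing 123.6
[0.5009026  0.24276764 0.06533579] [  6.81832639 -12.55541174   2.43778747] 7.35
```

Emit:
play_rows:
  series:
    - [[0, -2, 0, 0, 0, 0, 0], [0, 0, -4, 0, 0, 0, 0], [0, 0, -4, 0, 0, 0, 0], [0, 0, -4, 0, 0, 0, 0], [0, -4.0, -1, 0, 0, 0, 8.5], [0, -4.0, 0, 0, 0, 0, 8.5], [0, -2, 0, 0, 0, 0, 8.5], [0, 0, 0, 0, 0, 0, 8.5], [0, 0, 0, 0, 0, 0, 8.5], [0, 0, 0, 0, 0, 0, 8.5]]

```text
time_s: 8.35
eef_pos: [0.498, 0.1281, 0.1942]
eef_rot: [[-1.0, 0.001, 0.0], [0.001, 1.0, 0.001], [-0.0, 0.001, -1.0]]
ft_force: [0.6, 0.6, 0.2]
grip_width: 0.988
grasp_force: 0.0
```

```bash
python3 - <<'E'
from h import *
ball(*cam("side"))
for n in ("wrist","top"):
    p,d,c=cam(n); ball(p,d,c)
    f=K(c);v,u=np.mgrid[:420,:560];E=np.array(c["extrinsics"])
    P=np.stack([(u-c["cx"])/f*d,(v-c["cy"])/f*d,d],-1)@E[:3,:3].T+E[:3,3]; x,y,z=P[...,0],P[...,1],P[...,2]
    if n=="wrist": save("w3.png",p); np.savez("w3.npz",P=P,p=p)
    m=(abs(x-.48)<.14)&(abs(y)<.085)&(z>.009)&(z<.03)&(p.min(2)>90)
    q=P[m][:,:2]*1000; r=cv2.minAreaRect(q.astype(np.float32)); print(n,r,len(q))
    hd=q[(q[:,0]<510)&(q[:,0]>390)]; a=np.polyfit(hd[:,0],hd[:,1],1); print("handle line yaw",np.degrees(np.arctan(a[0])),"y at 470",np.polyval(a,470),"z",np.median(z[m]))
    e=q[q[:,0]<q[:,0].min()+25]; print("xmin",q[:,0].min(),"xmax",q[:,0].max())
s=ctrl.observe(); print(s["eef_pos"],np.round(s["eef_rot"],3).tolist(),s["time_s"])
E
```

```text
red 90 [295. 324.] [484.9 261.6  93.9] bearing 173.5
red 25 [280. 367.] [505.7 298.8  28.6] bearing 123.5
red 440 [444. 192.] [484.9 262.1  94.9] bearing 172.9
wrist ((475.8406066894531, 5.479808807373047), (234.7068328857422, 56.674381256103516), 12.562414169311523) 5371
handle line yaw 12.311400911863835 y at 470 6.651524277626166 z 0.01593736265270851
xmin 360.6400541217475 xmax 586.0206296798722
top ((474.0484619140625, 1.5953216552734375), (232.72842407226562, 56.243438720703125), 12.381000518798828) 947
handle line yaw 12.182272810231852 y at 470 1.6129633335782074 z 0.01341170628544086
xmin 360.53199470140953 xmax 591.1330404229445
[0.49794148 0.12813933 0.19389775] [[-1.0, 0.0, -0.0], [0.0, 1.0, 0.0], [0.0, 0.0, -1.0]] 8.5
```

View pics/w3.png

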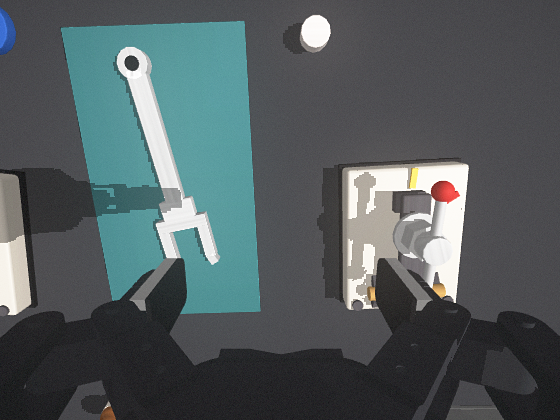

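Wrist view: the wrench on the mat has its eye at (131,63) and jaw at (190,235). The red ball (444,192) is just past the yellow mark line (414,178), which is parallax from its height. Measured ball bearing ≈173.5°, nut ≈1.3. Next I go to the wrench grip.

Emit:
play_rows:
  series:
    - [[0.93, -4.19, 0, 0, 0, 0, 8.5], [0.93, -4.19, 0, 0, 0, 0, 8.5], [0.93, -4.19, 0, 0, 0, 0, 8.5], [0, 0, 0, 0, 0, -0.1075, 8.5], [0, 0, 0, 0, 0, -0.1075, 8.5], [0, 0, 4.1, 0, 0, 0, 8.5], [0, 0, 4.1, 0, 0, 0, 8.5], [0, 0, 4.1, 0, 0, 0, 8.5], [0, 0, 4.1, 0, 0, 0, 8.5], [0, 0, 0, 0, 0, 0, 8.5], [0, 0, 0, 0, 0, 0, 8.5]]

```text
time_s: 9.6
eef_pos: [0.4694, 0.002, 0.03]
eef_rot: [[-0.977, -0.212, -0.002], [-0.212, 0.977, 0.0], [0.002, 0.0, -1.0]]
ft_force: [0.1, -0.6, 0.8]
grip_width: 0.997
grasp_force: 0.0
```

```bash
python3 - <<'E'
from h import *
s=ctrl.observe(); print(s["eef_pos"],np.round(s["eef_rot"],4).tolist(),s["ft_force"],s["time_s"])
p,d,c=cam("side"); f=K(c);v,u=np.mgrid[:420,:560];E=np.array(c["extrinsics"])
P=np.stack([(u-c["cx"])/f*d,(v-c["cy"])/f*d,d],-1)@E[:3,:3].T+E[:3,3]
m=(p.max(2)<150)&(abs(P[...,0]-.47)<.04)&(abs(P[...,1])<.09)&(P[...,2]>.02)&(P[...,2]<.1)
q=P[m]; q=q[q[:,1]>.03]; print(len(q),np.round(np.sort(q[:,2])[:20],3), q[:,1].max())
a=cv2.resize(p[180:340,200:400],(750,600),interpolation=cv2.INTER_CUBIC); save("s4.png",a)
E
```

```text
[0.46935043 0.0020176  0.03000396] [[-0.9772, -0.2123, -0.0021], [-0.2123, 0.9772, 0.0], [0.0021, 0.0005, -1.0]] [ 0.06901887 -0.59069463  0.76117702] 9.6
105 [0.054 0.056 0.056 0.057 0.057 0.057 0.059 0.06  0.063 0.063 0.064 0.064
 0.065 0.065 0.065 0.065 0.066 0.067 0.067 0.067] 0.06078344347679587
```

View pics/s4.png

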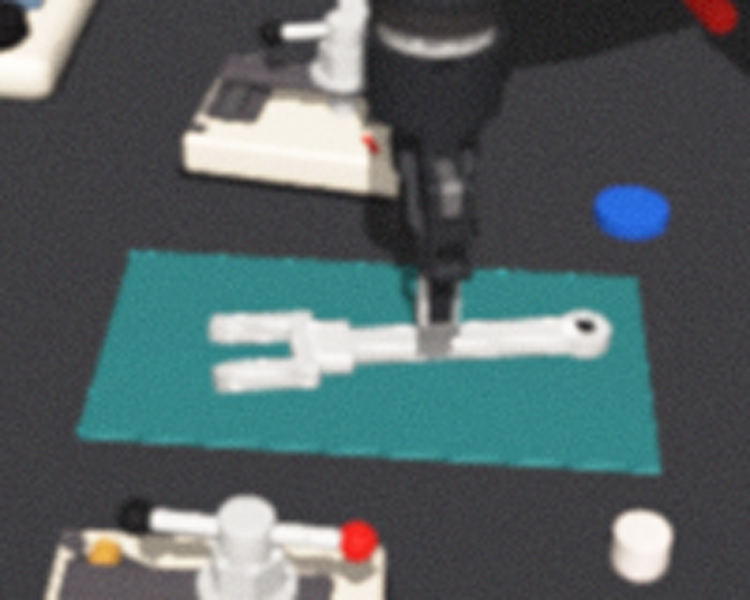

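Side view: the gripper stands above the handle just behind the jaw shoulder, straddling it. The near finger is at (437,330). The open tips are at eef+~30 mm, consistent with the offset found earlier. I'll go down and close.

Emit:
play_rows:
  series:
    - [[0, 0, 2.2, 0, 0, 0, 8.5], [0, 0, 2.1, 0, 0, 0, 8.5], [0, 0, 0, 0, 0, 0, 8.5], [0, 0, 0, 0, 0, 0, 0], [0, 0, 0, 0, 0, 0, 0], [0, 0, 0, 0, 0, 0, 0], [0, 0, 0, 0, 0, 0, 0], [0, 0, 0, 0, 0, 0, 0]]

```text
time_s: 10.45
eef_pos: [0.4736, 0.0017, -0.009]
eef_rot: [[-0.977, -0.212, 0.008], [-0.212, 0.977, 0.0], [-0.007, -0.001, -1.0]]
ft_force: [-3.1, -0.3, 23.0]
grip_width: 0.216
grasp_force: 66.2
```

Emit:
play_rows:
  series:
    - [[0, 0, -3, 0, 0, 0, 0], [0, 0, -4, 0, 0, 0, 0], [0, 0, -4, 0, 0, 0, 0], [0, 0, -3.7, 0, 0, 0, 0], [0.25, 4.18, 0, 0, 0, 0, 0], [0.25, 4.18, 0, 0, 0, 0, 0], [0.25, 4.18, 0, 0, 0, 0, 0], [0, 0, 0, 0, 0, -0.144, 0], [0, 0, 0, 0, 0, -0.144, 0], [0, 0, 0, 0, 0, -0.144, 0], [0, 0, 0, 0, 0, -0.144, 0], [0, 0, 0, 0, 0, -0.144, 0]]

```text
time_s: 11.65
eef_pos: [0.4353, 0.1225, 0.1341]
eef_rot: [[-0.59, -0.807, -0.001], [-0.807, 0.59, -0.0], [0.001, 0.0, -1.0]]
ft_force: [-0.5, -0.9, -4.4]
grip_width: 0.216
grasp_force: 60.8
```

Emit:
play_rows:
  series:
    - [[0, 0, 0, 0, 0, 0, 0], [0, 0, 0, 0, 0, 0, 0], [0, 0, 0, 0, 0, 0, 0]]

```text
time_s: 11.95
eef_pos: [0.4358, 0.1225, 0.1341]
eef_rot: [[-0.597, -0.802, -0.0], [-0.802, 0.597, -0.0], [0.0, 0.0, -1.0]]
ft_force: [-0.1, 0.9, -2.5]
grip_width: 0.215
grasp_force: 60.8
```

```bash
python3 - <<'E'
from h import *
s=ctrl.observe(); print(s["eef_pos"],np.round(s["eef_rot"],4).tolist(),s["ft_force"],s["time_s"])
S=cam("side");T=cam("top");W=cam("wrist")
for k in (S,T,W): ball(*k)
a=cv2.resize(S[0][290:400,190:330],(420,330),interpolation=cv2.INTER_CUBIC)
b=cv2.resize(T[0][170:280,80:220],(420,330),interpolation=cv2.INTER_CUBIC)
w=cv2.resize(W[0],(360,270)); o=np.zeros((600,780,3),np.uint8); o[:270,:420]=a[:270]; o[270:600,:420]=b; o[:270,420:]=w; save("c5.png",o)
np.savez("c5.npz",S=S[0],Sd=S[1],T=T[0],Td=T[1],W=W[0],Wd=W[1])
E
```

```text
[0.43581188 0.12247019 0.13405781] [[-0.5969, -0.8023, -0.0001], [-0.8023, 0.5969, -0.0001], [0.0001, 0.0001, -1.0]] [-0.08966217  0.8684553  -2.51373187] 11.95
red 90 [295. 324.] [484.9 261.7  94. ] bearing 173.3
red 24 [280. 367.] [506.  297.9  27.9] bearing 123.7
red 11 [108. 236.] [504.6 300.1  24.9] bearing 123.7
```

View pics/c5.png

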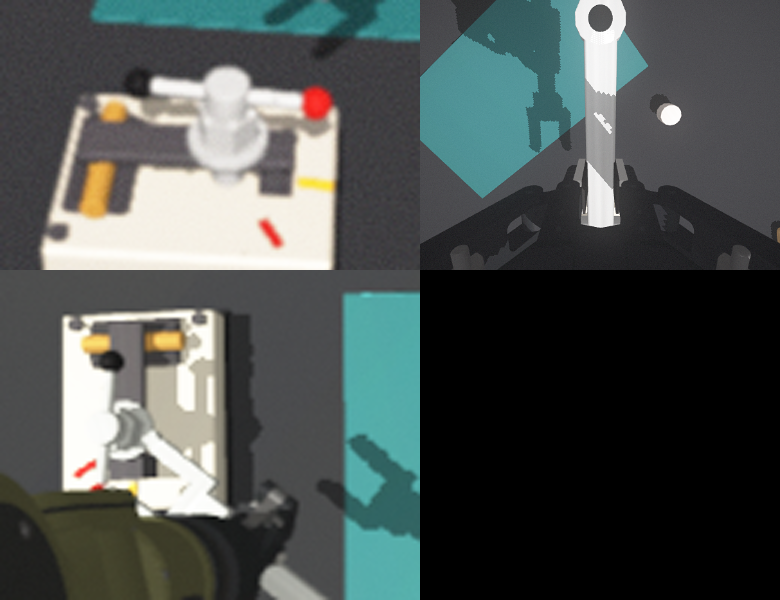

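```bash
python3 - <<'E'
from h import *
z=np.load("c5.npz"); c=ctrl.calibration("side")
for zz in (.064,.070,.076): print(zz, w2px(c,[.534,.256,zz]), w2px(c,[.534-.0173,.256,zz])[0],w2px(c,[.534-.00866,.271,zz]),w2px(c,[.534+.00866,.271,zz]))
for v in range(328,338): print(v,z["S"][v,253:280].mean(1).astype(int))
# wrench cloud from top and side
for n,k in (("top","T"),("side","S")):
    c=ctrl.calibration(n);d=z[k+"d"];p=z[k];f=K(c);v,u=np.mgrid[:420,:560];E=np.array(c["extrinsics"])
    P=np.stack([(u-c["cx"])/f*d,(v-c["cy"])/f*d,d],-1)@E[:3,:3].T+E[:3,3]
    m=(abs(P[...,2]-.15)<.02)&(p.min(2)>110)&(P[...,1]<.26)&(P[...,0]>.35)&(P[...,0]<.56)
    q=P[m]; print(n,len(q)); 
    if len(q)>20: 
        print(np.percentile(q,[1,50,99],axis=0)*1000)
        e=np.array([.597,.802]);nn=np.array([-.802,.597]);r=q[:,:2]-[.4358,.1225]
        a=r@e*1000;b=r@nn*1000
        for lo in range(-110,130,10):
            s=(a>=lo)&(a<lo+10)
            if s.any(): print(lo,s.sum(),np.round(np.sort(b[s])[[0,-1]],1),np.round(q[s,2].mean()*1000,1))
        print("amax",a.max())
E
```

```text
0.064 [266.54312938 331.92451155] 276.5678161403069 [270.35661495 338.77751487] [260.18568742 337.85990567]
0.07 [266.50074389 329.34213971] 276.5627089683642 [270.32793472 336.17712105] [260.11867591 335.26169268]
0.076 [266.4580419  326.74048464] 276.55756357790216 [270.29903667 333.55697773] [260.05115657 332.64378974]
328 [181 180 173 174 200 214 214 209 209 212 218 218 221 214 213 205 199 191
 193 219 233 230 200 174 171 178 188]
329 [222 220 207 191 203 224 230 221 217 213 214 214 217 217 212 212 203 197
 202 214 217 210 198 183 168 154 151]
330 [229 230 219 194 198 229 235 228 220 215 215 217 216 225 226 223 211 211
 208 206 204 193 198 204 192 167 154]
331 [203 221 213 192 189 216 229 225 220 221 219 218 222 229 234 230 220 210
 201 192 190 188 200 214 216 200 173]
332 [188 216 214 191 182 200 216 219 218 220 218 220 223 229 231 227 208 197
 190 189 190 186 189 211 226 211 184]
333 [201 222 215 196 179 193 210 213 213 216 216 215 218 220 220 211 198 188
 186 186 188 181 177 193 216 208 167]
334 [209 226 223 206 187 191 208 213 215 215 215 213 214 214 206 197 187 191
 189 187 
[... 1134 characters left out ...]
4152089 156.44064933]
 [525.69423152 233.14442376 166.03297028]]
-110 20 [-0.7 14.9] 157.5
-100 36 [ 4.2 16.1] 154.5
-90 25 [ 4.6 11.9] 155.6
-80 17 [ 6.4 11.1] 154.8
-70 13 [ 8.7 11.3] 154.1
-60 13 [ 8.6 10.9] 153.4
-50 13 [ 8.7 11.4] 153.1
-40 11 [ 8.4 10.6] 152.0
-30 2 [9.4 9.9] 153.0
-20 1 [-7.2 -7.2] 157.2
-10 12 [-9.4 -2.8] 157.6
0 52 [-21.1  16.9] 158.6
10 91 [-16.  17.] 157.9
20 48 [-9.2 11.4] 155.6
30 49 [-15.2  14.6] 156.8
40 74 [-16.9  18.8] 156.2
50 81 [-17.5  26.9] 156.7
60 125 [-27.6  28.9] 156.4
70 168 [-27.3  29.3] 153.9
80 82 [-26.5  29.2] 154.4
90 90 [-27.5  29.9] 154.2
100 90 [-27.6  28.8] 154.0
110 114 [-28.2  29.3] 152.6
120 14 [-22.6  25.3] 152.8
amax 121.11887763980101
```

Composite view: in the side crop the bar is nearly parallel to the block, with the ball over the yellow mark line. The top crop shows the jaw pointing at the nut, and the wrist crop shows the handle held straight. The hex facet edges at side columns ≈258/268 fit flats parallel to the bar. I'll lower the wrench to hex height before inserting.

Emit:
play_rows:
  series:
    - [[0, 0, 2.6, 0, 0, 0, 0], [0, 0, 2.6, 0, 0, 0, 0], [0, 0, 2.5, 0, 0, 0, 0], [0, 0, 0, 0, 0, 0, 0], [0, 0, 0, 0, 0, 0, 0], [0, 0, 0, 0, 0, 0, 0]]

```text
time_s: 12.7
eef_pos: [0.4373, 0.1229, 0.0583]
eef_rot: [[-0.595, -0.803, 0.002], [-0.803, 0.595, 0.001], [-0.002, -0.002, -1.0]]
ft_force: [-0.9, -0.1, -4.2]
grip_width: 0.212
grasp_force: 60.7
```

```bash
cat > m.py <<'E'
from h import *
s=ctrl.observe(); o=np.array(s["eef_pos"]);e=-np.array(s["eef_rot"])[:2,0];nn=np.array([-e[1],e[0]]); print(o,e,s["ft_force"],s["time_s"])
zt=o[2]+.022
for n in ("top","side"):
    p,d,c=cam(n);f=K(c);v,u=np.mgrid[:420,:560];E=np.array(c["extrinsics"])
    P=np.stack([(u-c["cx"])/f*d,(v-c["cy"])/f*d,d],-1)@E[:3,:3].T+E[:3,3]
    r=P[...,:2]-o[:2];A=r@e*1000;B=r@nn*1000;Z=P[...,2]
    m=(abs(Z-zt)<.005)&(p.min(2)>110)&(abs(B)<40)
    for lo in list(range(-60,-20,10))+list(range(50,135,5)):
        k=m&(A>=lo)&(A<lo+5)
        if k.sum()>2: print(n,lo,k.sum(),np.round(np.sort(B[k]),0)[[0,1,-2,-1]],np.round(np.median(Z[k])*1000,1))
    k=m&(A>50)&(A<135); print("amax",np.sort(A[k])[-4:])
    R=np.hypot(P[...,0]-.534,P[...,1]-.256)
    k=(R<.022)&(Z>.096)&(p.min(2)>110); q=P[k]*1000; print(n,"boss",len(q),cv2.minEnclosingCircle(q[:,:2].astype(np.float32)),np.median(q[:,2]))
    print("boss ctr a,b", (np.array(cv2.minEnclosingCircle(q[:,:2].astype(np.float32))[0])/1000-o[:2])@np.c_[e,nn]*1000)
    np.savez("m_%s.npz"%n,P=P,p=p); 
    ball(p,d,c)
    if n=="side": save("m_side.png",cv2.resize(p[240:400,190:390],(750,600),interpolation=cv2.INTER_CUBIC))
E
python3 m.py
```

```text
[0.43733248 0.12292245 0.05828094] [0.59546329 0.80338014] [-0.93379296 -0.09834648 -4.15156084] 12.7
top -60 19 [-11. -10.   7.   8.] 80.0
top -50 20 [-11. -10.   8.   8.] 80.9
top -40 18 [-10.  -9.   7.   8.] 80.5
top -30 19 [-10. -10.   7.   9.] 80.4
top 50 16 [-19. -19.  -5.  -3.] 79.2
top 55 26 [-28. -26.  -1.  -0.] 80.3
top 60 34 [-28. -27.   3.   4.] 79.6
top 65 34 [-28. -27.   7.   8.] 80.2
top 70 14 [-29. -28. -18.  -3.] 79.2
top 75 12 [-29. -28. -18. -18.] 79.7
top 80 13 [-29. -29. -18. -17.] 80.7
top 85 11 [-28. -27. -20. -18.] 79.9
top 90 10 [-29. -26. -18. -16.] 80.1
top 95 13 [-28. -27. -18. -17.] 79.1
top 100 12 [-29. -28. -20. -19.] 79.7
top 105 11 [-28. -27. -18.  18.] 79.6
top 110 13 [-28. -27.  20.  22.] 79.1
top 115 3 [-23. -22. -22.  20.] 81.3
amax [114.52006297 115.13427785 115.55488241 116.48549107]
top boss 110 ((534.3921508789062, 253.70697021484375), 20.430143356323242) 99.48387142822989
boss ctr a,b [ 1.62865158e+02 -9.84362060e-02]
red 10 [108. 236.] [505.3 298.6  25.7] bearing 124.0
side 50 38 [-18. -16.  19.  19.] 81.3
side 55 37 [-16. -15.  18.  18.] 81.8
side 60 60 [-28. -27.  28.  28.] 81.4
side 65 59 [-28. -24.  28.  29.] 81.5
side 70 86 [-26. -26.  29.  29.] 81.0
side 75 35 [-26. -26.  29.  29.] 80.8
side 80 34 [-27. -26.  28.  28.] 81.1
side 85 33 [-29. -27.  28.  29.] 81.4
side 90 35 [-26. -23.  28.  29.] 81.7
side 95 35 [-26. -26.  27.  28.] 80.9
side 100 32 [-27. -26.  28.  29.] 81.0
side 105 40 [-26. -25.  28.  30.] 81.1
side 110 32 [-26. -25.  28.  28.] 80.3
side 115 32 [-28. -28.  28.  29.] 80.5
side 120 6 [-21. -20.  22.  23.] 80.7
amax [120.46127374 121.06164056 121.16384201 121.29811064]
side boss 173 ((534.0535888671875, 259.77471923828125), 20.601093292236328) 101.0395927722384
boss ctr a,b [167.53826544   3.78667957]
red 82 [295. 324.] [484.8 261.9  93.1] bearing 173.2
red 24 [280. 367.] [505.9 299.   29. ] bearing 123.2
```

View pics/m_side.png

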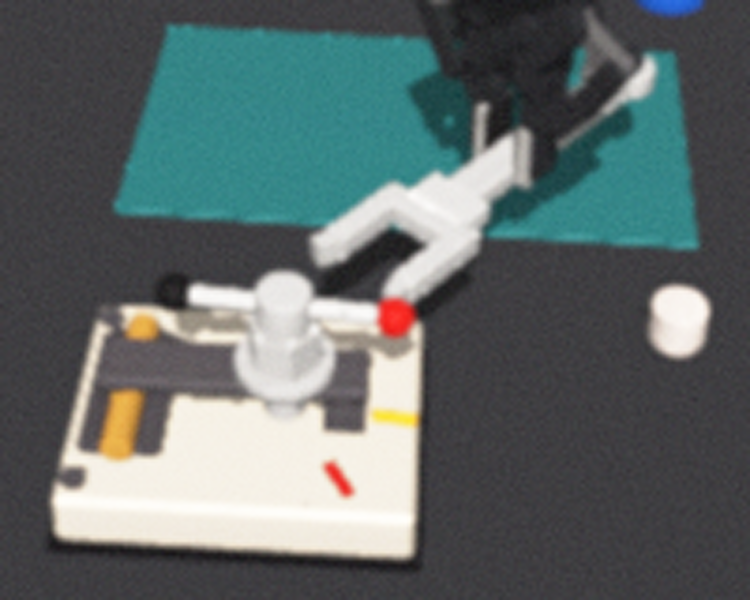

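```bash
python3 - <<'E'
from h import *
o=np.array([437.3,122.9]);e=np.array([.5955,.8034]);nn=np.array([-.8034,.5955])
for n in ("top","side"):
    z=np.load("m_%s.npz"%n);P=z["P"]*1000;p=z["p"]
    N=np.array([534,256.]);r=P[...,:2]-N;R=np.hypot(r[...,0],r[...,1])
    zz=P[...,2][(R<9)&(P[...,2]>90)];md=np.median(zz)
    k=(R<24)&(abs(P[...,2]-md)<1.8)&(p.min(2)>100); q=P[k]
    pc=(np.percentile(q[:,:2],2,axis=0)+np.percentile(q[:,:2],98,axis=0))/2
    print(n,"z",md,len(q),"mean",q.mean(0),"mid",pc,np.ptp(q[:,:2],axis=0),"b",(q.mean(0)[:2]-o)@nn,"a",(q.mean(0)[:2]-o)@e)
    # block outline -> nut
    x,y,h=P[...,0],P[...,1],P[...,2]
    m=(abs(x-552)<100)&(abs(y-256)<80)&(h>25)&(h<34)&(p.min(2)>90)
    rr=cv2.minAreaRect(P[m][:,:2].astype(np.float32)); print(rr)
    # flange points
    m=(R<30)&(R>10)&(abs(h-60)<6); q=P[m]; print("flange",len(q),q.min(0),q.max(0))
E
```

```text
top z 99.80354474418462 76 mean [532.97336794 255.53604246  99.8327316 ] mid [534.18069229 255.79978088] [31.56885054 25.41386298] b 2.12077948498758 a 163.53328711727934
((552.5610961914062, 255.71397399902344), (156.6687469482422, 122.9466781616211), 2.363626003265381)
flange 150 [506.31478675 233.8410638   54.0185488 ] [563.01157557 266.17249844  65.83021791]
side z 101.48517943689461 118 mean [535.1541437  261.02594253 101.43806215] mid [535.4415449  260.69618823] [23.69599555 23.49992586] b 3.63797972124676 a 169.24252480099872
((553.113037109375, 261.2251892089844), (159.68223571777344, 126.35155487060547), 3.203803539276123)
flange 322 [504.21428893 243.74693784  54.13671076] [563.37969472 284.43882549  65.99337762]
```

Side view: the jaw faces the nut from the lower right, prongs at (320,245) and (395,285), level with the hex and clear of the ball. Relative to the boss in the same cameras, the ball bearing is ≈178.5°, so I yaw the wrench 5° CCW, shift −12 mm laterally and close part of the gap.

Emit:
play_rows:
  series:
    - [[0, 0, 0, 0, 0, -0.087, 0], [0, -1.2, 0, 0, 0, 0, 0], [-2.0, 0, 0, 0, 0, 0, 0], [0, 0, 0, 0, 0, 0, 0], [0, 0, 0, 0, 0, 0, 0], [0, 0, 0, 0, 0, 0, 0]]

```text
time_s: 13.4
eef_pos: [0.4565, 0.1328, 0.0571]
eef_rot: [[-0.524, -0.852, -0.0], [-0.852, 0.524, -0.001], [0.001, 0.0, -1.0]]
ft_force: [0.2, -0.5, -3.6]
grip_width: 0.215
grasp_force: 60.8
```

```bash
cat > m2.py <<'E'
from h import *
s=ctrl.observe(); o=np.array(s["eef_pos"])*1000;e=-np.array(s["eef_rot"])[:2,0];nn=np.array([-e[1],e[0]]); print(o,np.degrees(np.arctan2(e[1],e[0])),s["ft_force"],s["time_s"])
zt=o[2]+22
for n,N in (("top",(534.,255.8)),("side",(535.3,260.7))):
    p,d,c=cam(n);f=K(c);v,u=np.mgrid[:420,:560];E=np.array(c["extrinsics"])
    P=(np.stack([(u-c["cx"])/f*d,(v-c["cy"])/f*d,d],-1)@E[:3,:3].T+E[:3,3])*1000
    r=P[...,:2]-o[:2];A=r@e;B=r@nn;Z=P[...,2]
    nd=np.hypot(P[...,0]-N[0],P[...,1]-N[1])
    m=(abs(Z-zt)<5)&(p.min(2)>110)&(abs(B)<36)&(nd>21)&(p.max(2).astype(int)-p.min(2)<40)
    def mid(k,q=3): return np.percentile(B[k],q),np.percentile(B[k],100-q)
    print(n,"handle",mid(m&(A<-20)&(A>-80)),"prongs",mid(m&(A>75)&(A<112)),"tip",np.sort(A[m&(A<135)])[-3:],"z",np.median(Z[m&(A<-20)]),np.median(Z[m&(A>70)&(A<112)]),"nut a,b",(N-o[:2])@e,(N-o[:2])@nn)
    ball(p,d,c,np.array(N)/1000)
E
python3 m2.py
```

```text
[456.48370127 132.7933062   57.06286383] 58.39513706203866 [ 0.15140529 -0.47980829 -3.60116543] 13.4
top handle (np.float64(-10.563347524201104), np.float64(8.355811591188191)) prongs (np.float64(-28.388731477955474), np.float64(-17.022927973116833)) tip [114.57718227 115.23618021 116.09089204] z 79.76789221101477 77.9312699432958 nut a,b 145.38566046497434 -1.5566057040004462
side handle (np.float64(-8.111530898500192), np.float64(-2.771018372077494)) prongs (np.float64(-26.389437893893703), np.float64(28.228591475012614)) tip [119.21092632 119.76694405 121.09032662] z 80.74351200193242 79.52412085859379 nut a,b 150.24017901399017 -0.09590809539489975
red 80 [295. 324.] [484.6 262.3  93.2] bearing 178.2
red 25 [280. 367.] [506.  298.1  28.3] bearing 128.1
```

Emit:
play_rows:
  series:
    - [[-1.0, -0.07, 0.1, 0, 0, 0, 0], [-1.0, 0, 0, 0, 0, 0, 0], [-0.7, 0, 0, 0, 0, 0, 0], [-0.4, 0, 0, 0, 0, 0, 0], [0, 0, 0, 0, 0, 0, 0]]

```text
time_s: 14.0
eef_pos: [0.474, 0.1602, 0.0559]
eef_rot: [[-0.522, -0.853, 0.0], [-0.853, 0.522, 0.0], [-0.0, -0.0, -1.0]]
ft_force: [-0.2, 0.6, -3.9]
grip_width: 0.213
grasp_force: 60.8
```

Emit:
play_rows:
  series:
    - [[-0.6, 0, 0, 0, 0, 0, 0], [-0.6, 0, 0, 0, 0, 0, 0], [-0.6, 0, 0, 0, 0, 0, 0], [-0.4, 0, 0, 0, 0, 0, 0], [0, 0, 0, 0, 0, 0, 0]]

```text
time_s: 14.5
eef_pos: [0.4851, 0.1784, 0.0558]
eef_rot: [[-0.523, -0.852, -0.0], [-0.852, 0.523, -0.0], [0.0, 0.0, -1.0]]
ft_force: [-1.0, -1.8, -3.7]
grip_width: 0.21
grasp_force: 60.8
```

```bash
python3 m2.py
```

```text
[485.10206928 178.35821296  55.79474052] 58.46591343809013 [-1.02312347 -1.78261807 -3.69607505] 14.5
top handle (np.float64(-10.393401603083465), np.float64(8.36215875933756)) prongs (np.float64(-28.85960075690588), np.float64(-19.813816390328853)) tip [104.93148695 105.4268193  108.5710209 ] z 78.6566556864725 76.76735097924603 nut a,b 91.57978505813698 -1.174634338334485
side handle (np.float64(-8.068060399259892), np.float64(-1.9691925617061972)) prongs (np.float64(-25.84330173938711), np.float64(28.187210821810705)) tip [120.94196272 121.05152191 121.43126484] z 80.25877722745788 77.95412293162579 nut a,b 96.43610507232482 0.28006570276980297
red 88 [295. 324.] [484.6 262.2  94.1] bearing 178.3
red 23 [280. 367.] [505.7 299.1  29.1] bearing 127.6
```

Emit:
play_rows:
  series:
    - [[-0.25, 0, 0, 0, 0, 0, 0], [0, 0, 0, 0, 0, 0, 0], [0, 0, 0, 0, 0, 0, 0], [-0.03, 0.73, 0, 0, 0, 0.08, 0], [-0.03, 0.73, 0, 0, 0, 0.08, 0], [-0.03, 0.73, 0, 0, 0, 0.08, 0], [-0.03, 0.73, 0, 0, 0, 0.08, 0], [-0.03, 0.73, 0, 0, 0, 0.08, 0], [0, 0, 0, 0, 0, 0, 0]]

```text
time_s: 15.5
eef_pos: [0.4609, 0.2062, 0.0566]
eef_rot: [[-0.813, -0.582, 0.003], [-0.582, 0.813, 0.002], [-0.003, -0.0, -1.0]]
ft_force: [1.8, -1.0, -4.4]
grip_width: 0.213
grasp_force: 60.7
```

```bash
python3 m2.py
```

```text
[460.92741342 206.23911009  56.57323124] 35.61810833334637 [ 1.81018048 -1.0393266  -4.41519207] 15.5
top handle (np.float64(-11.787372674145622), np.float64(7.100379542551416)) prongs (np.float64(-29.839650886320396), np.float64(25.271249582674738)) tip [115.66799448 115.92586457 116.60633121] z 79.22081298805966 77.64477871831477 nut a,b 88.264773492839 -2.2671193153008558
side handle (np.float64(-7.678480052669478), np.float64(10.657842924676014)) prongs (np.float64(-21.0942775789603), np.float64(29.30658774114403)) tip [120.42957026 120.82147706 120.97163377] z 80.3889919784493 78.88773408599891 nut a,b 92.17520814920896 0.9590633687507384
red 76 [295. 325.] [484.9 263.8  92.9] bearing 176.5
red 24 [280. 367.] [506.  298.4  28.3] bearing 127.9
```

```bash
python3 - <<'E'
from h import *
S=cam("side");T=cam("top")
a=cv2.resize(S[0][290:390,215:335],(480,400),interpolation=cv2.INTER_CUBIC)
b=cv2.resize(T[0][190:270,85:165],(320,320),interpolation=cv2.INTER_CUBIC)
o=np.zeros((400,800,3),np.uint8); o[:,:480]=a; o[:320,480:]=b; save("c6.png",o)
E
```

```text
(no output)
```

View pics/c6.png

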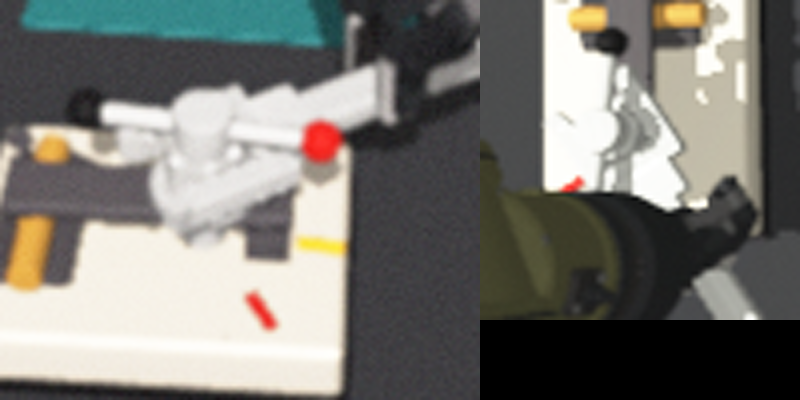

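Composite view: the jaw straddles the hex, with the front prong across the nut at (230,190) and the ball at (321,142). So far the turn has mostly taken up play. I'll continue.

Emit:
play_rows:
  series:
    - [[-0.03, 0.72, 0, 0, 0, 0.08, 0], [-0.03, 0.72, 0, 0, 0, 0.08, 0], [-0.03, 0.72, 0, 0, 0, 0.08, 0], [-0.03, 0.72, 0, 0, 0, 0.08, 0], [0, 0, 0, 0, 0, 0, 0]]

```text
time_s: 16.2
eef_pos: [0.4479, 0.2316, 0.0562]
eef_rot: [[-0.955, -0.298, 0.001], [-0.298, 0.955, 0.001], [-0.002, 0.001, -1.0]]
ft_force: [2.4, 1.7, -4.3]
grip_width: 0.214
grasp_force: 60.7
```

```bash
python3 m2.py; python3 -c "
from h import *
s=ctrl.observe();print(s['moment'],s['ft_force'])"
```

```text
[447.93245376 231.6399463   56.23213421] 17.309411462919044 [ 2.38872013  1.67204596 -4.28117576] 16.2
top handle (np.float64(-12.861912222512997), np.float64(5.459629550594529)) prongs (np.float64(-30.193613790146536), np.float64(25.005204218169627)) tip [116.00066554 116.48003554 116.6906851 ] z 78.85887469495233 77.48428907329102 nut a,b 89.35796278991576 -2.5419278388238897
red 31 [106. 242.] [488.8 275.3  91.6] bearing 156.6
side handle (np.float64(-8.52154580428444), np.float64(10.882879881169657)) prongs (np.float64(-17.066460991408235), np.float64(30.023529349528037)) tip [120.10190082 120.47394354 120.53589559] z 80.11126141489933 78.57925261127313 nut a,b 92.05698962255704 1.7493630648910246
red 79 [292. 332.] [488.4 278.7  92.2] bearing 159.0
red 23 [280. 367.] [505.9 298.2  28.1] bearing 128.1
[ 0.55817511 -0.42169893  0.34010174] [ 3.603776    2.5414717  -4.15024881]
```

Emit:
play_rows:
  series:
    - [[-0.03, 0.72, 0, 0, 0, 0.08, 0], [-0.03, 0.72, 0, 0, 0, 0.08, 0], [-0.03, 0.72, 0, 0, 0, 0.08, 0], [-0.03, 0.72, 0, 0, 0, 0.08, 0], [-0.03, 0.72, 0, 0, 0, 0.08, 0], [-0.03, 0.72, 0, 0, 0, 0.08, 0], [-0.03, 0.72, 0, 0, 0, 0.08, 0], [0, 0, 0, 0, 0, 0, 0], [0, 0, 0, 0, 0, 0, 0]]

```text
time_s: 17.2
eef_pos: [0.4462, 0.2812, 0.0559]
eef_rot: [[-0.967, 0.254, -0.0], [0.254, 0.967, 0.002], [0.001, 0.002, -1.0]]
ft_force: [1.0, 4.8, -5.8]
grip_width: 0.209
grasp_force: 60.8
```

```bash
python3 m2.py; python3 -c "
from h import *
s=ctrl.observe();print(s['moment'],s['ft_force'])"
```

```text
[446.21136676 281.19107617  55.94766666] -14.70200246265144 [ 0.98959399  4.80857745 -5.75441658] 17.2
top handle (np.float64(-13.514371138473201), np.float64(4.911151444830205)) prongs (np.float64(-29.873446626899188), np.float64(25.167629200090555)) tip [118.41738584 118.78846864 118.96522588] z 78.91212419797866 76.18612916696466 nut a,b 91.35835045141536 -2.2797123616474497
red 49 [ 96. 236.] [503.5 298.2  90.3] bearing 125.7
side handle (np.float64(-9.176786558470864), np.float64(10.606910647832331)) prongs (np.float64(-25.102615701571356), np.float64(30.53530643037641)) tip [118.70036094 119.22984922 121.55703538] z 80.3079812489404 77.7477423871189 nut a,b 91.37220742017949 2.789783745802115
red 86 [281. 341.] [504.5 300.8  91.3] bearing 127.5
red 23 [280. 367.] [505.7 299.1  29.2] bearing 127.6
[ 1.10779989 -0.06694051  0.68748141] [ 1.33135269  6.00627094 -5.40604899]
```

Emit:
play_rows:
  series:
    - [[-0.01, 0.54, 0, 0, 0, 0.06, 0], [-0.01, 0.54, 0, 0, 0, 0.06, 0], [0, 0, 0, 0, 0, 0, 0]]

```text
time_s: 17.6
eef_pos: [0.4483, 0.2912, 0.0558]
eef_rot: [[-0.93, 0.368, -0.002], [0.368, 0.93, 0.001], [0.002, 0.0, -1.0]]
ft_force: [-1.0, 5.0, -4.8]
grip_width: 0.218
grasp_force: 61.4
```

```bash
python3 m2.py; python3 -c "
from h import *
s=ctrl.observe();print(s['moment'],s['ft_force'])"
```

```text
[448.33194488 291.20254948  55.80568939] -21.59743329443995 [-0.95639098  4.97031772 -4.81404454] 17.6
top handle (np.float64(-14.209535668466641), np.float64(3.8819782742271665)) prongs (np.float64(-29.505020600662302), np.float64(26.232334105735017)) tip [119.45057307 119.85285308 120.75633698] z 78.95934744402888 76.01088444625137 nut a,b 92.6843504769577 -1.3840914541137284
red 50 [ 96. 235.] [504.8 298.9  90.3] bearing 124.1
side handle (np.float64(-9.322599100689635), np.float64(10.100479838375064)) prongs (np.float64(-24.025949453816224), np.float64(31.20958511001366)) tip [118.61684272 120.24477382 121.20804484] z 79.9954445770058 77.79232574511202 nut a,b 92.0894769201431 3.6503867692417122
red 86 [280. 342.] [506.1 301.8  91.1] bearing 125.4
red 24 [280. 367.] [506.  298.3  28.3] bearing 128.0
[1.12410985 0.42096387 1.05128367] [-1.44447719  5.7031753  -4.2749573 ]
```

The ball stopped at ≈125° while the tool turned on and the moment rose, so the nut is at its stop. I'll unload within the play and check before drawing the wrench off.

Emit:
play_rows:
  series:
    - [[-0.01, -0.54, 0, 0, 0, -0.06, 0], [-0.01, -0.54, 0, 0, 0, -0.06, 0], [0, -0.3, 0.1, 0, 0, -0.035, 0], [0, 0, 0, 0, 0, 0, 0]]

```text
time_s: 18.1
eef_pos: [0.4447, 0.2786, 0.0554]
eef_rot: [[-0.975, 0.221, -0.001], [0.221, 0.975, 0.003], [0.002, 0.003, -1.0]]
ft_force: [-2.2, 6.4, -4.4]
grip_width: 0.212
grasp_force: 61.0
```

```bash
python3 m2.py; python3 -c "
from h import *
s=ctrl.observe();print(s['moment'],s['ft_force'])"
```

```text
[444.66610094 278.57769034  55.37516335] -12.75118757731105 [-2.15134748  6.37356734 -4.37337555] 18.1
top handle (np.float64(-13.881089835556702), np.float64(4.877543741244568)) prongs (np.float64(-30.59501558103188), np.float64(24.97274471491879)) tip [118.22757018 118.71804351 119.91754902] z 77.61802940555546 76.50422224777331 nut a,b 92.15805532430373 -2.4983699014674894
red 47 [ 97. 237.] [500.2 295.6  90.7] bearing 130.3
side handle (np.float64(-8.633332490770856), np.float64(10.773333485719274)) prongs (np.float64(-24.815981563886858), np.float64(31.049760486348806)) tip [120.07008165 120.20215305 121.09782564] z 79.14020964355883 77.7219247425478 nut a,b 92.34447768804104 2.567712133190615
red 82 [283. 340.] [501.3 297.8  91.3] bearing 132.5
red 23 [280. 367.] [505.9 298.2  28.1] bearing 128.1
[1.33251578 0.33573831 0.52472534] [-0.36490942  6.70094021 -3.38124002]
```

The ball came back ~7° because the tool pushed +6 N sideways: my path centre was ~2 mm off, and that gave a counter-clockwise torque. I'll turn it home again with the lateral error corrected, then check.

Emit:
play_rows:
  series:
    - [[0, 0.25, 0, 0, 0, 0, 0], [-0.01, 0.54, 0, 0, 0, 0.06, 0], [-0.01, 0.54, 0, 0, 0, 0.06, 0], [0, 0.27, 0, 0, 0, 0.03, 0], [0, 0, 0, 0, 0, 0, 0]]

```text
time_s: 18.7
eef_pos: [0.4484, 0.2916, 0.0547]
eef_rot: [[-0.931, 0.365, -0.002], [0.365, 0.931, -0.003], [0.001, -0.003, -1.0]]
ft_force: [-2.1, -0.6, -2.1]
grip_width: 0.213
grasp_force: 61.2
```

```bash
python3 m2.py; python3 -c "
from h import *
s=ctrl.observe();print(s['moment'],s['ft_force'],s['qpos'])"
```

```text
[448.41949287 291.59133894  54.68038759] -21.396031841162653 [-2.10459901 -0.64708178 -2.06935027] 18.7
top handle (np.float64(-13.86331827444439), np.float64(4.698995971673968)) prongs (np.float64(-29.905512294149055), np.float64(25.37130574725827)) tip [118.78565431 119.26055913 119.69276772] z 76.58619254987454 76.17235445290372 nut a,b 92.73949748240256 -2.103816614657397
red 50 [ 96. 235.] [504.8 298.9  90.3] bearing 124.1
side handle (np.float64(-8.456566333126851), np.float64(10.275363102693504)) prongs (np.float64(-24.760627309900702), np.float64(30.598260900532168)) tip [118.32161414 118.64832109 118.74703347] z 78.23653807769227 77.57509080948289 nut a,b 92.16232270789601 2.932735896637552
red 84 [280. 342.] [506.1 301.8  91.2] bearing 125.4
red 23 [280. 367.] [505.9 297.8  27.7] bearing 128.4
[-0.13694507  0.42861488  0.71998686] [-1.52167067 -1.10488378 -2.61374087] [ 0.57732386  0.40200614 -0.38946588  0.78205955 -0.00105172  0.95097864]
```

Emit:
play_rows:
  series:
    - [[0, -0.18, 0, 0, 0, -0.03, 0], [0.3, 0, 0, 0, 0, 0, 0], [0.7, 0, 0, 0, 0, 0, 0], [1.0, 0, 0, 0, 0, 0, 0], [0, 0, 0, 0, 0, 0, 0]]

```text
time_s: 19.3
eef_pos: [0.4445, 0.2938, 0.0574]
eef_rot: [[-0.938, 0.346, 0.029], [0.346, 0.938, -0.012], [-0.032, -0.001, -0.999]]
ft_force: [29.2, -18.2, -10.2]
grip_width: 0.215
grasp_force: 59.1
```

```bash
python3 m2.py; python3 -c "
from h import *
s=ctrl.observe();print(s['moment'],s['ft_force'])"
```

```text
[444.51164664 293.77349111  57.39085487] -20.22301592958994 [ 29.22593528 -18.20067637 -10.22278192] 19.3
top handle (np.float64(-12.909820010101756), np.float64(5.906956480857595)) prongs (np.float64(-32.212573927166076), np.float64(22.860703164507907)) tip [121.83390262 122.33357764 122.68764678] z 80.28127332953093 76.83431836318516 nut a,b 97.04959181509896 -4.6963293250774285
red 50 [ 96. 235.] [504.8 298.9  90.4] bearing 124.2
side handle (np.float64(-7.661737992695805), np.float64(11.649617866556687)) prongs (np.float64(-27.16140557401717), np.float64(27.96706583101659)) tip [122.09672807 122.91477003 123.07870439] z 81.62178756769045 78.11644272008344 nut a,b 96.57588160387198 0.34845387091656144
red 85 [280. 342.] [506.  301.7  90.9] bearing 125.6
red 24 [280. 367.] [505.9 298.5  28.5] bearing 127.8
[-3.30484512 -5.33837195 -0.19846021] [ 29.25631189 -17.24803797 -10.62434751]
```

The pull is blocked at ~34 N while the nut has stayed home. By geometry, the head's rear shoulder is under the red ball (28 mm lateral, 42 mm behind the nut), and the handle was high. I'll go back in, lower 3 mm and re-check.

Emit:
play_rows:
  series:
    - [[-0.9, 0, 0, 0, 0, 0, 0], [-0.8, 0, 0.1, 0, 0, 0, 0], [0, 0, 0.2, 0, 0, 0, 0], [0, 0, 0, 0, 0, 0, 0], [0, 0, 0, 0, 0, 0, 0]]

```text
time_s: 19.9
eef_pos: [0.4443, 0.2925, 0.0523]
eef_rot: [[-0.941, 0.339, -0.003], [0.339, 0.941, 0.001], [0.003, -0.0, -1.0]]
ft_force: [-4.7, 1.3, 3.8]
grip_width: 0.214
grasp_force: 60.8
```

```bash
python3 m2.py; python3 - <<'E'
from h import *
s=ctrl.observe();print(s['moment'],s['ft_force'],np.round(s["eef_rot"],3).tolist())
# heights of wrench in strips (side), incl. near the ball
o=np.array(s["eef_pos"])*1000;e=-np.array(s["eef_rot"])[:2,0];nn=np.array([-e[1],e[0]])
for n,N in (("side",(535.3,260.7)),("top",(534,255.8))):
    p,d,c=cam(n);f=K(c);v,u=np.mgrid[:420,:560];E=np.array(c["extrinsics"])
    P=(np.stack([(u-c["cx"])/f*d,(v-c["cy"])/f*d,d],-1)@E[:3,:3].T+E[:3,3])*1000
    r=P[...,:2]-o[:2];A=r@e;B=r@nn;Z=P[...,2];m=(Z>65)&(Z<90)&(p.min(2)>90)&(abs(B)<36)
    for lo in range(-60,130,10):
        k=m&(A>=lo)&(A<lo+10)
        if k.sum()>3: print(n,lo,k.sum(),np.round(np.percentile(B[k],[3,97])),np.round(np.percentile(Z[k],[10,50,90]),1))
E
```

```text
[444.28461238 292.46404787  52.28808485] -19.79417085477701 [-4.65982896  1.25738878  3.81850097] 19.9
top handle (np.float64(-12.889787266978079), np.float64(5.5059159371020385)) prongs (np.float64(-32.420329537845625), np.float64(22.775133748102746)) tip [123.16675681 123.41197452 123.96127375] z 72.25995424036513 75.91136836602763 nut a,b 96.83016025655708 -4.116327752109326
red 50 [ 96. 235.] [504.8 299.3  89.6] bearing 123.9
side handle (np.float64(-8.062415398629916), np.float64(11.604823643117474)) prongs (np.float64(-26.505417657362948), np.float64(29.14642795127041)) tip [122.72292239 122.93705221 123.81162393] z 73.6417547613789 76.91768089485018 nut a,b 96.3940051299956 0.9343704475448408
red 82 [280. 341.] [506.1 301.5  91.1] bearing 125.6
red 24 [280. 367.] [506.  298.3  28.3] bearing 127.9
[-0.06348806  0.67716861 -0.07207648] [-5.15280537  1.22282727  3.91452629] [[-0.941, 0.339, -0.003], [0.339, 0.941, 0.001], [0.003, -0.0, -1.0]]
side -60 85 [-7. 12.] [68.5 73.9 75.2]
side -50 86 [-8. 12.] [68.  74.  75.5]
side -40 85 [-7. 11.] [67.4 74.1 75.9]
side -30 80 [-8. 11.] 
[... 541 characters left out ...]
20 12 [20. 28.] [70.7 77.9 78.6]
top -60 42 [-13.   6.] [69.8 71.9 74.8]
top -50 41 [-14.   5.] [69.8 72.5 75. ]
top -40 36 [-14.   4.] [70.1 72.4 73.9]
top -30 9 [-13.  -5.] [69.9 72.1 74.9]
top 0 10 [-19.   6.] [72.5 74.2 80.4]
top 10 48 [-18.   6.] [71.7 74.7 76.7]
top 20 43 [-14.   5.] [72.1 74.3 76.6]
top 30 43 [-14.   5.] [72.1 73.9 75.6]
top 40 62 [-22.  12.] [71.8 74.8 76.7]
top 50 74 [-22.  14.] [71.6 74.8 77.3]
top 60 92 [-31.  14.] [72.9 75.6 78. ]
top 70 84 [-31.  21.] [71.6 75.5 77.5]
top 80 63 [-32.  23.] [71.7 76.  80.1]
top 90 59 [-32.  22.] [72.9 76.6 84.2]
top 100 71 [-32.  23.] [69.9 76.1 79.4]
top 110 67 [-32.  22.] [70.2 76.2 79.7]
top 120 21 [-33.  22.] [68.5 76.  79. ]
```

Emit:
play_rows:
  series:
    - [[0, -0.35, 0, 0, 0, -0.04, 0], [0.8, 0, -0.3, 0, 0, 0, 0], [0.8, -0.15, 0.3, 0, 0, -0.02, 0], [0, 0, -0.3, 0, 0, 0, 0], [0, 0, 0, 0, 0, 0, 0]]

```text
time_s: 20.6
eef_pos: [0.4413, 0.2891, 0.057]
eef_rot: [[-0.957, 0.288, 0.024], [0.288, 0.958, -0.009], [-0.026, -0.002, -1.0]]
ft_force: [25.4, -15.1, -9.1]
grip_width: 0.209
grasp_force: 58.9
```

```bash
python3 m2.py; python3 -c "
from h import *
s=ctrl.observe();print(s['moment'],s['ft_force'])"
```

```text
[441.26458596 289.05484704  57.04659375] -16.738434178165043 [ 25.44796471 -15.0616144   -9.1459486 ] 20.6
top handle (np.float64(-12.480930337307722), np.float64(5.799096471181388)) prongs (np.float64(-32.24758157653725), np.float64(22.226344050419417)) tip [123.82972305 124.59935783 125.21898807] z 79.70235652762858 76.95015246203317 nut a,b 98.35137261061836 -5.136062551756063
red 49 [ 96. 236.] [503.5 298.4  89.8] bearing 125.5
side handle (np.float64(-7.592787929866272), np.float64(11.722091471203619)) prongs (np.float64(-26.648261212956058), np.float64(27.96391092812227)) tip [123.33396971 123.87685355 124.67705478] z 80.5711246625519 78.23694357818867 nut a,b 98.18513103491385 -0.0709370961412961
red 85 [280. 341.] [504.7 300.6  91.3] bearing 127.5
red 23 [280. 367.] [505.7 299.1  29.2] bearing 127.6
[-2.82137468 -4.66459334 -0.17677173] [ 24.08819611 -14.60379433  -8.86800318]
```

Emit:
play_rows:
  series:
    - [[-0.9, 0, 0, 0, 0, 0, 0], [0, 0, 0.55, 0, -0.06, 0, 0], [0, 0, -0.55, 0, 0.06, 0, 0], [0, -0.18, 0.55, 0, -0.06, -0.02, 0], [0, 0, -0.55, 0, 0.06, 0, 0], [0, 0, 0.55, 0, -0.06, 0, 0], [0.4, 0, -0.55, 0, 0.06, 0, 0], [0, 0, 0, 0, 0, 0, 0]]

```text
time_s: 21.5
eef_pos: [0.4274, 0.2884, 0.0539]
eef_rot: [[-0.965, 0.263, -0.011], [0.263, 0.965, -0.002], [0.01, -0.004, -1.0]]
ft_force: [-9.9, 0.5, -1.5]
grip_width: 0.211
grasp_force: 60.2
```

```bash
python3 m2.py; python3 -c "
from h import *
s=ctrl.observe();print(s['moment'],s['ft_force'])
z=[]
p,d,c=cam('side');f=K(c);v,u=np.mgrid[:420,:560];E=np.array(c['extrinsics'])
P=(np.stack([(u-c['cx'])/f*d,(v-c['cy'])/f*d,d],-1)@E[:3,:3].T+E[:3,3])*1000
R=np.hypot(P[...,0]-535.3,P[...,1]-260.7);k=(R<9)&(P[...,2]>85);print('boss top',np.median(P[...,2][k]))
"
```

```text
[427.36766885 288.44631665  53.91860039] -15.243482356739378 [-9.86958969  0.52639767 -1.52419691] 21.5
top handle (np.float64(-13.175263988655866), np.float64(5.349814079640148)) prongs (np.float64(-31.473645139680784), np.float64(23.64834520919708)) tip [123.78563031 123.96157137 124.42992866] z 75.54091778262855 74.74649803007716 nut a,b 111.45877189818196 -3.461634090552834
red 48 [ 96. 236.] [503.  297.8  90.5] bearing 126.5
side handle (np.float64(-8.575951516901805), np.float64(11.164596694380966)) prongs (np.float64(-26.77382753078951), np.float64(29.317663491403646)) tip [123.95548054 125.36389354 125.84139087] z 76.67546259249414 76.22458192593146 nut a,b 111.4247207710946 1.6075246560118763
red 80 [281. 340.] [504.1 299.7  92.1] bearing 128.7
red 23 [280. 367.] [505.8 298.3  28.2] bearing 128.1
[ 0.09178948  1.70942265 -0.11823184] [-8.85492319  0.92081602 -1.22671122]
boss top 99.89338261369352
```

The pitch wiggle freed it. The jaw is now 14 mm out and the ball is still at the mark (~2.15 rad). I'll continue the withdrawal.

Emit:
play_rows:
  series:
    - [[0.5, 0, 0, 0, 0, 0, 0], [0.7, 0, 0, 0, 0, 0, 0], [1.0, 0, 0, 0, 0, 0, 0], [1.5, 0, 0, 0, 0, 0, 0], [2.0, 0, 0, 0, 0, 0, 0], [2.0, 0, 0, 0, 0, 0, 0], [0, 0, 0, 0, 0, 0, 0]]

```text
time_s: 22.35
eef_pos: [0.3545, 0.3098, 0.0545]
eef_rot: [[-0.966, 0.259, -0.003], [0.259, 0.966, -0.001], [0.003, -0.002, -1.0]]
ft_force: [-0.6, -0.8, -3.1]
grip_width: 0.213
grasp_force: 59.9
```

```bash
python3 m2.py
```

```text
[354.49483721 309.84590885  54.52292198] -15.027243267384986 [-0.58535533 -0.84060654 -3.13994587] 22.35
top handle (np.float64(-12.761364963023269), np.float64(5.0855940006340115)) prongs (np.float64(-30.541497175868187), np.float64(23.774520577918675)) tip [122.40922199 123.13403081 123.58602661] z 76.72736771004867 74.53427628103503 nut a,b 187.37872563802438 -5.655865709798202
red 48 [ 96. 236.] [503.  297.8  90.3] bearing 126.4
red 12 [108. 236.] [504.8 299.2  25.6] bearing 123.9
side handle (np.float64(-7.641802929615468), np.float64(11.690716393018143)) prongs (np.float64(-25.519190693643907), np.float64(29.610803777788934)) tip [126.03486402 126.23733782 126.69035424] z 78.09173257709345 76.34148338845648 nut a,b 187.36380548347535 -0.5863917029032462
red 99 [281. 341.] [503.4 299.3  91. ] bearing 129.6
red 24 [280. 367.] [506.  298.2  28.1] bearing 128.0
```

Emit:
play_rows:
  series:
    - [[0, 0, -4, 0, 0, 0, 0], [0, 0, -4, 0, 0, 0, 0], [0, 0, 0, 0, 0, 0, 0], [-2.79, -3.77, 0, 0, 0, 0, 0], [-2.79, -3.77, 0, 0, 0, 0, 0], [-2.79, -3.77, 0, 0, 0, 0, 0], [-2.79, -3.77, 0, 0, 0, 0, 0], [-2.79, -3.77, 0, 0, 0, 0, 0], [-2.79, -3.77, 0, 0, 0, 0, 0], [-2.79, -3.77, 0, 0, 0, 0, 0]]

```text
time_s: 23.45
eef_pos: [0.4782, 0.0019, 0.1343]
eef_rot: [[-0.965, 0.263, 0.0], [0.262, 0.965, -0.0], [-0.0, -0.0, -1.0]]
ft_force: [2.0, 2.0, -4.4]
grip_width: 0.214
grasp_force: 60.3
```

Emit:
play_rows:
  series:
    - [[0, 0, 0, 0, 0, -0.119, 0], [0, 0, 0, 0, 0, -0.119, 0], [0, 0, 0, 0, 0, -0.119, 0], [0, 0, 0, 0, 0, -0.119, 0], [0, 0, 4, 0, 0, 0, 0], [0, 0, 4, 0, 0, 0, 0], [0, 0, 3, 0, 0, 0, 0], [0, 0, 0, 0, 0, 0, 0], [0, 0, 0, 0, 0, 0, 0]]

```text
time_s: 24.35
eef_pos: [0.4772, 0.0038, 0.0246]
eef_rot: [[-0.978, -0.209, -0.002], [-0.209, 0.978, -0.001], [0.002, -0.0, -1.0]]
ft_force: [1.0, -0.3, -3.6]
grip_width: 0.207
grasp_force: 60.4
```

```bash
cat > m3.py <<'E'
from h import *
s=ctrl.observe(); o=np.array(s["eef_pos"])*1000;e=-np.array(s["eef_rot"])[:2,0];nn=np.array([-e[1],e[0]]);print(o,s["ft_force"],np.round(s["eef_rot"],3).tolist())
for n in ("top","side"):
    p,d,c=cam(n);f=K(c);v,u=np.mgrid[:420,:560];E=np.array(c["extrinsics"])
    P=(np.stack([(u-c["cx"])/f*d,(v-c["cy"])/f*d,d],-1)@E[:3,:3].T+E[:3,3])*1000
    r=P[...,:2]-o[:2];A=r@e;B=r@nn;Z=P[...,2];m=(abs(B)<40)&(p.min(2)>100)&(Z<60)&(Z>6)
    for lo in (-110,-90,-70,-50,60,80,100,115):
        k=m&(A>=lo)&(A<lo+10)
        if k.sum()>3: print(n,lo,k.sum(),np.round(np.percentile(B[k],[3,97])),np.round(np.percentile(Z[k],[10,50,90]),1))
    N=(534,255.8) if n=="top" else (535.3,260.7); ball(p,d,c,np.array(N)/1000)
E
python3 m3.py
```

```text
[477.19438844   3.75640181  24.57486574] [ 1.00967926 -0.26558547 -3.61475936] [[-0.978, -0.209, -0.002], [-0.209, 0.978, -0.001], [0.002, -0.0, -1.0]]
top -110 44 [-15.   8.] [44.8 47.9 49.6]
top -90 42 [-14.   7.] [44.8 46.8 49.8]
top -70 36 [-13.   6.] [44.6 46.9 48.7]
top -50 29 [-13.   4.] [43.8 46.3 48.9]
top 60 51 [-29.   1.] [43.4 45.5 47.9]
top 80 28 [-30.  20.] [42.7 45.2 46.6]
top 100 42 [-29.  24.] [43.  44.7 46.8]
top 115 25 [-29.  29.] [41.8 44.6 46.7]
red 48 [ 96. 236.] [503.  297.8  90.4] bearing 126.4
red 12 [108. 236.] [504.7 298.7  26.7] bearing 124.3
side -110 30 [-12.  11.] [42.1 49.3 50.9]
side -90 52 [-10.  14.] [40.9 49.  51.1]
side -70 39 [-8. 12.] [41.9 48.4 50.6]
side -50 42 [-8. 11.] [41.7 48.7 50. ]
side 60 70 [-20.  28.] [42.8 48.1 49.6]
side 80 70 [-27.  30.] [38.2 46.  49.1]
side 100 62 [-25.  29.] [38.7 46.2 48.9]
side 115 58 [-27.  31.] [37.8 45.6 48.5]
red 100 [281. 341.] [503.3 299.6  91.3] bearing 129.4
red 25 [280. 367.] [505.6 299.4  29.2] bearing 127.5
```

Emit:
play_rows:
  series:
    - [[0, 0, 1.6, 0, 0, 0, 0], [0, 0, 1.0, 0, 0, 0, 0], [0, 0, 0.6, 0, 0, 0, 0], [0, 0, 0, 0, 0, 0, 0], [0, 0, 0, 0, 0, 0, 4.5], [0, 0, 0, 0, 0, 0, 4.5], [0, 0, 0, 0, 0, 0, 4.5], [0, 0, 0, 0, 0, 0, 4.5], [0, 0, -1.0, 0, 0, 0, 4.5], [0, 0, -4, 0, 0, 0, 4.5], [0, 0, -4.5, 0, 0, 0, 4.5], [0, 0, -4.5, 0, 0, 0, 4.5]]

```text
time_s: 25.65
eef_pos: [0.477, 0.004, 0.135]
eef_rot: [[-0.978, -0.21, -0.001], [-0.21, 0.978, -0.001], [0.001, -0.0, -1.0]]
ft_force: [1.2, 0.6, 0.1]
grip_width: 0.529
grasp_force: 0.0
```

Emit:
play_rows:
  series:
    - [[0, 0, -4, 0, 0, 0, 4.5], [0, -4.5, 0, 0, 0, 0, 4.5], [0, -4.5, 0, 0, 0, 0, 4.5], [0, 0, 0, 0, 0, 0, 4.5], [0, 0, 0, 0, 0, 0, 4.5]]

```text
time_s: 26.15
eef_pos: [0.4963, -0.0847, 0.1735]
eef_rot: [[-0.978, -0.207, 0.0], [-0.207, 0.978, -0.0], [-0.0, -0.0, -1.0]]
ft_force: [-0.5, 0.2, 0.2]
grip_width: 0.526
grasp_force: 0.0
```

```bash
python3 - <<'E'
from h import *
s=ctrl.observe();print(s["eef_pos"],s["ft_force"],s["grip_width"],s["time_s"])
for n in ("top","side"):
    p,d,c=cam(n);f=K(c);v,u=np.mgrid[:420,:560];E=np.array(c["extrinsics"])
    P=(np.stack([(u-c["cx"])/f*d,(v-c["cy"])/f*d,d],-1)@E[:3,:3].T+E[:3,3])*1000
    x,y,Z=P[...,0],P[...,1],P[...,2]
    m=(abs(x-480)<150)&(abs(y)<80)&(Z>8)&(Z<40)&(p.min(2)>100); q=P[m]
    print(n,cv2.minAreaRect(q[:,:2].astype(np.float32)),np.percentile(q[:,2],[5,50,95]),np.linalg.lstsq(np.c_[q[:,:2],np.ones(len(q))],q[:,2],rcond=None)[0])
    hsv=cv2.cvtColor(p,cv2.COLOR_RGB2HSV); m=(abs(hsv[...,0].astype(int)-90)<10)&(hsv[...,1]>100)&(abs(x-490)<300)&(abs(y)<200)&(Z<10); print("mat",cv2.minAreaRect(P[m][:,:2].astype(np.float32)))
    N=(534,255.8) if n=="top" else (535.3,260.7); ball(p,d,c,np.array(N)/1000)
    for l in ("stub","lens_cap","loupe","vial"): 
        r=ctrl.spot_in(l,n); print(l,[np.round(k["centre"]).tolist() for k in r[:1]])
E
```

```text
[ 0.4962675  -0.08465235  0.17345576] [-0.48540809  0.17483683  0.2385529 ] 0.5258190929778802 26.15Traceback (most recent call last):
  File "<stdin>", line 8, in <module>
    return _quantile_unchecked(
        a, q, axis, out, overwrite_input, method, keepdims, weights)
    return _ureduce(a,
                    func=_quantile_ureduce_func,
    ...<5 lines>...
                    overwrite_input=overwrite_input,
                    method=method)
    r = func(a, **kwargs)
    result = _quantile(arr,
                       quantiles=q,
    ...<2 lines>...
                       out=out,
                       weights=wgt)
    slices_having_nans = np.isnan(arr[-1, ...])
                                  ~~~^^^^^^^^^
IndexError: index -1 is out of bounds for axis 0 with size 0
```

```bash
python3 - <<'E'
from h import *
p,d,c=cam("side");f=K(c);v,u=np.mgrid[:420,:560];E=np.array(c["extrinsics"])
P=(np.stack([(u-c["cx"])/f*d,(v-c["cy"])/f*d,d],-1)@E[:3,:3].T+E[:3,3])*1000
x,y,Z=P[...,0],P[...,1],P[...,2]
m=(abs(x-480)<150)&(abs(y)<80)&(Z>8)&(Z<40)&(p.min(2)>100); q=P[m]; print(len(q))
if len(q): print(cv2.minAreaRect(q[:,:2].astype(np.float32)),np.percentile(q[:,2],[5,50,95]),np.linalg.lstsq(np.c_[q[:,:2],np.ones(len(q))],q[:,2],rcond=None)[0])
hsv=cv2.cvtColor(p,cv2.COLOR_RGB2HSV); m=(abs(hsv[...,0].astype(int)-90)<10)&(hsv[...,1]>100)&(abs(x-490)<300)&(abs(y)<200)&(Z<10); print("mat",cv2.minAreaRect(P[m][:,:2].astype(np.float32)))
ball(p,d,c,np.array((.5353,.2607)))
for l in ("stub","lens_cap","loupe","vial"): print(l,[np.round(k["centre"]).tolist() for k in ctrl.spot_in(l,"side")[:1]])
E
```

```text
996
((484.57037353515625, 5.9927825927734375), (233.62222290039062, 60.27974319458008), 12.987994194030762) [ 9.04111027 14.36028934 16.73790822] [ 4.92755851e-03 -2.50890383e-02  1.16916068e+01]
mat ((498.05291748046875, 6.852668762207031), (322.4969177246094, 191.79859924316406), 1.5445460081100464)
red 99 [281. 341.] [503.4 299.6  91.4] bearing 129.4
red 25 [280. 367.] [505.9 298.7  28.9] bearing 127.7
stub [[370.0, 327.0]]
lens_cap [[364.0, 240.0]]
loupe [[165.0, 267.0]]
vial [[181.0, 232.0]]
```

The wrench lies flat at mid-mat and is released. The ball is within ~2–4° of the red mark, and the loupe, jar, cylinder and lens cap have not moved.

```bash
python3 -c "
from workcell import ctrl
print(ctrl.hand_in())"
```

```text
the job is handed in; nothing more can be done
None
```

The job is handed in, no verdict came back: the brass clamp was pushed by hand to the yellow mark and turned to its stop with the wrench, ending an estimated 2–4° short of the stop (limit about 8.6°) because the wrench jammed and dragged the nut back slightly as I freed it, and the wrench now lies flat and released on the teal mat.

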